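# Refit the air filter and its hook-in cover

### The arm

A 7-joint arm with a two-finger parallel gripper is mounted at the origin on a cart in front of the work surface, level with it; the furniture and walls round the work are solid. World frame = base frame: x ahead of the robot, y to its left, z up, the work surface at z = 0. Lengths are in m, angles in rad, forces in N, time in s.
With the tool pointing down it reaches from about 0.425 to 1.025 m from the base axis. Payload 9.4 kg.
Tool frame: the origin (TCP) lies between the finger pads; the fingertips stand 14 mm ahead of it and the grasp point (between the pads) lies 5 mm behind it; z points along the fingers, x is the direction in which the jaws open and shut, and the axes are right-handed (so a half turn about z gives the same grasp; the last joint's range is limited). The gripper opens to 93 mm and grips with 3 to 60 N. Pads are 15 mm wide; open, the fingers measure 128 mm over their backs; the gripper's body (75 mm by 188 mm) begins 65 mm behind the grasp point.
Start: joints at [1.074, 0.599, -0.003, 1.599, 0.002, 0.943, -0.08], TCP at [0.295, -0.662, 0.233] pointing down, gripper open.
Joint ranges: [-2.57, 2.57], [-0.35, 1.97], [-1.29, 1.29], [0.11, 2.56], [-1.05, 4.19], [0.11, 1.86], [-2.63, 2.63]. Speed limits (rad/s): [2.22, 2.22, 3.01, 3.01, 3.14, 3.14, 3.14].

### API

Orientations are given as a 3x3 rotation matrix whose columns are the frame's x, y, z axes.
In Python, from rig import arm gives the robot as it stands.
- The arm moves only by the tool send_rows, never from a script. Its argument "commands" is a list of rows, each an object with "gripper": the finger opening in mm, from 0 to 93; "slide": the shift along the tool's x, y, z in mm, a list of three; "rotation": the turn, a rotation vector about the tool's x, y, z in degrees, a list of three. A call has 1 to 12 rows; each row is the pose to reach, as a shift and turn from the pose commanded when the call began, along the tool's axes at that moment; what a row does not reach only later rows make up. A row lasts 1/8 s, in which the tool goes at most 62.5 mm and 10.7 degrees, less where a joint would pass 70% of its speed; a pose out of reach is approached as far as the arm can. A call with a gripper value outside its range is refused whole. The fingers move at their own pace and stop on an object; "force" is the grip in N (left out, the last holds). Time passes only in rows, so rows that repeat a pose let the fingers close. It gives the time, the measured TCP pose, the force and the opening at its end, in the units of the state.
- arm.get_obs(): the state, without advancing time (a new reading comes with each control period).
- arm.grab_frame(name): name is "side" or "top"; returns (picture, depth): 384x512x3 uint8, red, green, blue; 384x512 float32, m along the optical axis (not along the pixel's ray), 0 where there is no reading.
- arm.calibration(name): a dict with "intrinsics" (3x3 intrinsics, pixels), "k1" (the pictures are not rectified: a ray, as slopes to the right and down, at radius r is drawn at 1 + k1 r^2 times it, then the intrinsics apply), "xyz" and "rotation" of the camera in the world. Camera axes: x right, y up, looking along -z (the intrinsics and any distortion apply to the point x, -y, -z); pixel columns grow to the right and rows downward; lengths in m; the calibration is good to about 2 mm. A picture is of the moment at which its call begins. calibration takes no time and is no camera call.
- arm.finish_job(): hands the job in, once; it reports no verdict.
The state is a dict: "clock": time; "joint_positions": joint angles; "joint_vel": joint speeds; "tau": joint torques, N m; "tool_pos": TCP position; "orientation": TCP orientation; "ft_force": force on the tool from outside, world axes, zero at the start; "wrist_torque": the same for the moment, N m; "width": opening from 0.0 (shut) to 1.0 (fully open).
Only numpy, scipy, OpenCV 4.12 (cv2) and the standard library are available. Lean on these libraries where they do the work, as an engineer would, in place of code of your own. Each camera call takes 0.05 s, during which the arm holds its last target.

### The job

Put the air cleaner back together: lay the pleated panel filter flat in the recess of the black filter housing, then take the grey cover, tuck its front edge (where the flange reaches out farthest) under the housing's overhanging lip while the cover is tilted, and swing it down flat into its pocket over the filter. Then turn the latch knob clockwise until its steel tongue points at the shut mark, straight over the cover between its two small raised ribs, leaving the tools and things lying around where they are.

Things in the scene. Friction and masses are not known exactly. Their poses are not given: they have to be found in the camera images.
- housing: Black plastic air filter housing, 186 x 110 mm, fixed to the bench. Origin: on the bench under the middle of the cover's pocket; z up, x from the overhanging lip (near end) to the latch tower (far end). Tower: x 68 to 110, y -23 to 23, 76 mm above the bench, so the cover cannot slide in level or drop straight in. Feet and a hose boot reach y = -86 and +74.
- filter_seat (a point): Centre of the filter recess's floor, with the housing's axes: 10 mm towards the latch from the pocket's centre, 33 mm above the bench. The recess is 76 mm along x, 50 mm along y and 7 mm deep below the pocket floor (2 mm of play each way). The filter's origin ends here, its x axis along x or -x.
- cover_pocket (a point): Centre of the pocket floor, 40 mm above the bench, with the housing's axes. The pocket is 136 mm along x (-68 to 68) and 101 mm along y; side and far rims stand 8 mm above its floor, the near wall at x = -68 carries the lip. The cover's origin ends here, its axes along these (2 mm of play each way).
- lip_edge (a point): Middle of the lip's lower edge, 57 mm from the pocket's centre on the near side, 14 mm above the pocket floor. The lip overhangs the pocket by 11 mm over the full width; its underside slopes down to 7 mm above the floor at the near wall (x = -68), its top is 21 mm above the floor.
- cover: Loose grey plastic cover, 0.16 kg, lying right way up. Flange 132 mm (x) by 96 mm (y), 5 mm thick; on it a hollow dome x -46 to 58, y -34 to 34, top 36 mm above the underside. Origin: centre of the underside, z up, x towards the latch end. The flange reaches 20 mm beyond the dome at the -x end: this front edge goes under the lip (8 mm at the other end).
- cover_grip (a point): Middle of the top of the cover's finger-grip rib, 60 mm above its underside, 6 mm from its origin towards +x; the cover's axes. The rib is 14 mm thick (x), 64 mm long (y) and stands 24 mm above the dome: pinch it along x.
- cover_tongue (a point): Middle of the cover's front (-x) edge on the underside, 66 mm from its origin. With the +x end tilted up 25 to 32 degrees this edge passes under the lip along the cover's own plane; set down at x = -65.5 mm on the pocket floor (housing's x) it is the edge about which the cover swings down, clear of filter and tower.
- filter: Loose pleated panel filter with a black rubber frame, 72 mm (x) by 46 mm (y) by 28 mm high, rigid, 0.09 kg, lying flat with its pleats up. Origin: centre of the underside, z up. A half turn makes no difference. Seated, it stands 21 mm above the pocket floor.
- latch_knob (a joint): Angle of the latch knob, rad, growing clockwise from above. 0: tongue towards the housing's -y (open mark); 1.571, a quarter turn: towards its -x, over the cover, at the shut mark (white dial tick, two ribs on the cover). Starts at 0.05 to 0.5, runs -0.15 to 2.3 without clicks, stays where left (drag 0.06 N m). Tongue 13 mm wide, 41 mm long from the axis, 3 mm above the seated dome.
- latch_grip (a point): On the knob's vertical axis, 88 mm from the pocket's centre towards the latch, 101.5 mm above the bench, inside the knob's wing grip: a bar 12 mm thick and 50 mm long, from 85 to 109.5 mm above the bench. The point turns with the knob: its y lies along the bar, the tongue points to its -y. Pinch the bar along the point's x.
- orange_tub: Bystander: orange plastic tub, 68 mm across, 22 mm high. Leave alone.
- driver_stub: Bystander: stubby screwdriver, 110 mm long. Leave alone.
- spanner_b: Bystander: spanner, 148 mm long. Leave alone.
- pliers_blue: Bystander: pliers with blue handles, 191 mm long. Leave alone.
- blue_cap: Bystander: blue plastic cap, 66 mm across, 60 mm high. Leave alone.
- tape_masking: Bystander: roll of masking tape, 104 mm across, 25 mm high. Leave alone.
Not all that is in view belongs to the job. Leave any green look-alike of the filter alone.

How it is judged:
By the outcome, as a careful person would: the job done as asked, in the order asked, and still so for the second after the job is handed in, with the robot touching nothing.
It also fails if it takes over 54 s, if anything falls off the work surface, if the arm or the gripper's body presses on something with over 40 N, if the wrist force passes 120 N, or if a joint passes its speed limit or range.

## Working session

There is one attempt and no reset: what is moved stays moved. The work goes in short steps, Python scripts to look and compute and a tool call to move; the robot and the scene stay as the last step left them, time stands still between calls to the robot, and variables do not carry over. Pictures are saved under pics/ and viewed, and the job is handed in when it is done.

Besides the shell and the picture viewer there is one more tool, called as a command line: name --argument value ..., lists and objects as JSON in quotes. send_rows: Moves the arm, as the interface text tells. Its arguments: {"type":"object","properties":{"commands":{"type":"array"},"force":{"type":"number"}},"required":["commands"]}

```bash
ls; mkdir -p pics; python3 - <<'E'
from rig import arm
import cv2,numpy as np
for n in("side","top"):
    p,d=arm.grab_frame(n); cv2.imwrite(f"pics/{n}0.png",cv2.resize(p[...,::-1],(768,576),interpolation=cv2.INTER_CUBIC)); np.savez(f"{n}0.npz",p=p,d=d)
    print(n,arm.calibration(n))
print(arm.get_obs())
E
```

```text
pics
side {'intrinsics': array([[492.62202896,   0.        , 253.69833195],
       [  0.        , 492.62202896, 199.70909121],
       [  0.        ,   0.        ,   1.        ]]), 'k1': -0.019372768525491225, 'xyz': array([0.39438521, 1.20991672, 1.16903821]), 'rotation': array([[-0.99632585,  0.03802112, -0.07674114],
       [-0.08358877, -0.62680344,  0.77468081],
       [-0.01864738,  0.77824921,  0.62767861]])}
top {'intrinsics': array([[436.52911116,   0.        , 252.00479544],
       [  0.        , 436.52911116, 192.17993142],
       [  0.        ,   0.        ,   1.        ]]), 'k1': 0.006034580088753596, 'xyz': array([ 0.29729107, -0.12329182,  1.31397794]), 'rotation': array([[-0.01317583,  0.98329484, -0.18154245],
       [-0.99954975, -0.01784686, -0.02412012],
       [-0.02695715,  0.1811429 ,  0.98308726]])}
{'clock': 0.1, 'joint_positions': array([ 1.07428604,  0.60008393, -0.00254323,  1.60005668,  0.00176144,
        0.94290837, -0.07980753]), 'joint_vel': array([-0.00097279, -0.00121914,  0.00065557, -0.00230325, -0.00095055,
        0.00042731, -0.00120669]), 'tau': array([ 4.96086999e-03, -7.66554737e+01,  1.50206521e+00, -2.52934599e+01,
       -5.22550754e-02,  1.36619512e-02,  9.07355752e-05]), 'tool_pos': array([ 0.29532316, -0.66165535,  0.23181584]), 'orientation': array([[ 4.07612466e-01, -9.13154755e-01, -6.85941522e-04],
       [-9.13153861e-01, -4.07613030e-01,  1.28216878e-03],
       [-1.45041722e-03,  1.03742172e-04, -9.99998943e-01]]), 'ft_force': array([-0.41230435, -0.70984424, -0.63477624]), 'wrist_torque': array([-0.01251906, -0.02388766, -0.06132944]), 'width': 1.00127471424738}
```

View pics/top0.png

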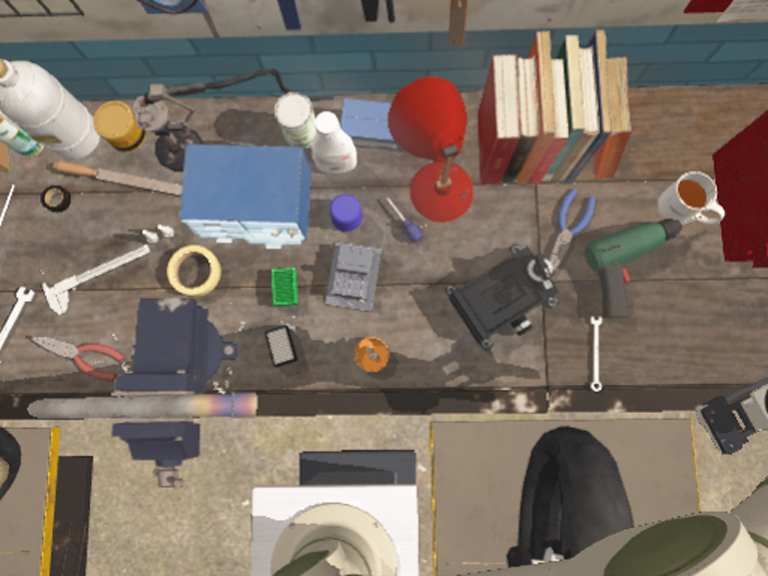

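View pics/side0.png

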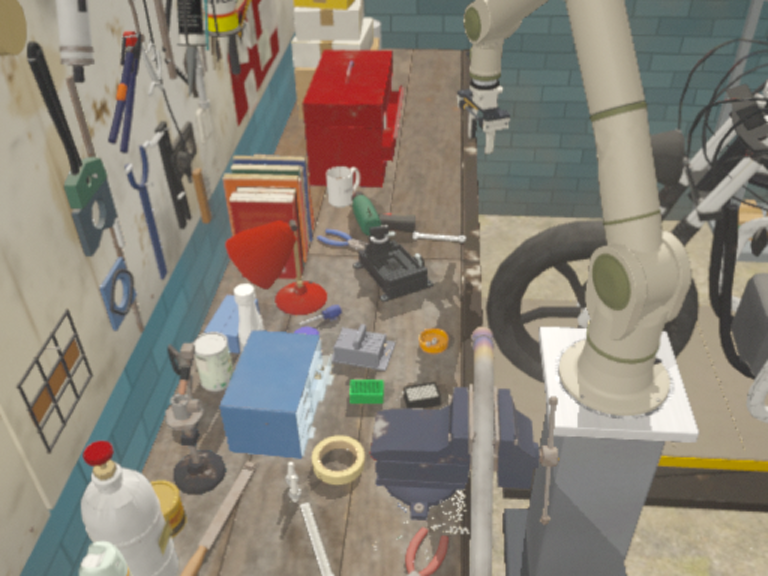

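```bash
cat > h.py <<'E'
import numpy as np,cv2
from rig import arm
def cal(n):
    c=arm.calibration(n); return c
def ray(n,uv):
    c=cal(n);K=c["intrinsics"];k1=c["k1"]
    dist=np.array([k1,0,0,0,0.])
    q=cv2.undistortPoints(np.asarray(uv,float).reshape(-1,1,2),K,dist).reshape(-1,2)
    d=np.c_[q[:,0],-q[:,1],-np.ones(len(q))]
    return c["xyz"],d@c["rotation"].T
def onplane(n,uv,z):
    o,d=ray(n,uv); return o+d*((z-o[2])/d[:,2])[:,None]
def proj(n,P):
    c=cal(n);P=np.atleast_2d(P);q=(P-c["xyz"])@c["rotation"]
    q=q*[1,-1,-1]
    uv,_=cv2.projectPoints(q.reshape(-1,1,3),np.zeros(3),np.zeros(3),c["intrinsics"],np.array([c["k1"],0,0,0,0.]))
    return uv.reshape(-1,2)
def cloud(n,d):
    v,u=np.mgrid[:384,:512]
    o,r=ray(n,np.c_[u.ravel(),v.ravel()])
    return (o+r*d.ravel()[:,None]).reshape(384,512,3)
E
python3 - <<'E'
from h import *
for n,boxes in (("top",[(165,150,270,260),(290,150,385,245)]),("side",[(215,205,310,285),(200,140,320,230)])):
    p=np.load(f"{n}0.npz")["p"]
    for i,(a,b,c,d) in enumerate(boxes):
        s=min(800/(c-a),600/(d-b)); s=int(s)
        cv2.imwrite(f"pics/{n}c{i}.png",cv2.resize(p[b:d,a:c,::-1],None,fx=s,fy=s,interpolation=cv2.INTER_CUBIC)); print(n,i,s)
E
```

```text
top 0 5
top 1 6
side 0 7
side 1 6
```

View pics/topc0.png

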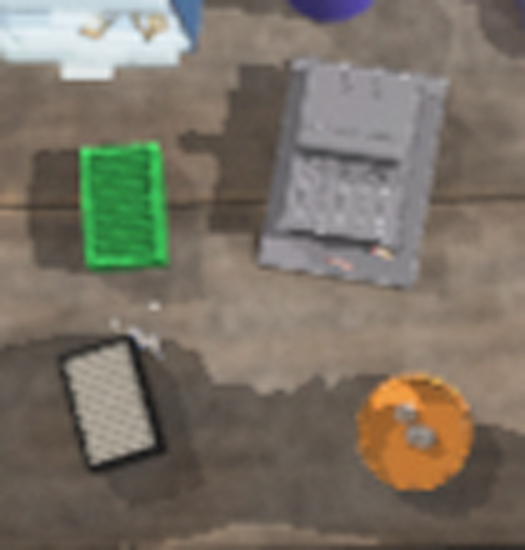

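View pics/topc1.png

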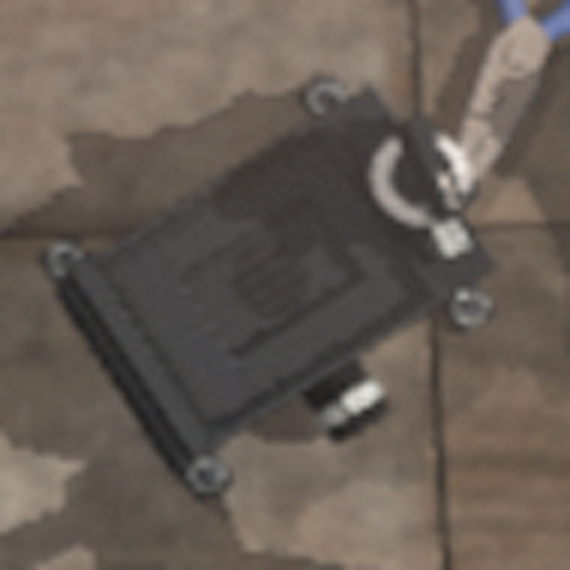

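View pics/sidec0.png

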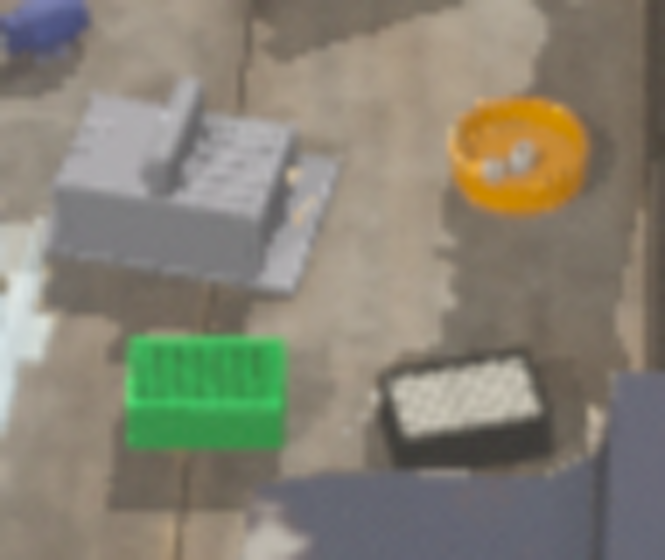

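View pics/sidec1.png

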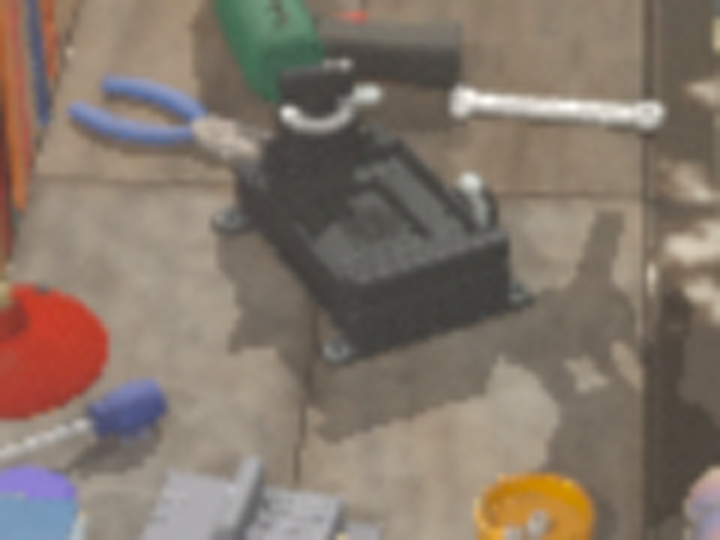

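```bash
python3 - <<'E'
from h import *
T=np.load("top0.npz");S=np.load("side0.npz")
C={"top":cloud("top",T["d"]),"side":cloud("side",S["d"])}
for n,D in(("top",T),("side",S)):
    X=C[n]
    def box(u0,v0,u1,v1): 
        m=np.zeros((384,512),bool);m[v0:v1,u0:u1]=1;return m
    if n=="top": R=dict(filter=box(174,212,202,248),cover=box(215,158,258,212),hous=box(295,160,375,235))
    else: R=dict(filter=box(265,250,297,273),cover=box(218,212,264,249),hous=box(230,145,295,205))
    bench=X[...,2][R["hous"]]
    for k,m in R.items():
        z=X[...,2]
        print(n,k,"z hist",np.histogram(z[m],np.arange(-.02,.13,.01))[0])
        lo=dict(filter=.02,cover=.03,hous=.03)[k]
        mm=m&(z>lo)&(z<.13)
        r=cv2.minAreaRect((X[mm][:,:2]*1000).astype(np.float32)); print("  rect>",lo,r, np.median(z[mm]))
# tower and lip
    z=X[...,2];m=R["hous"]
    for nm,a,b in(("knob",.085,.12),("tower",.07,.08),("lip/rim",.056,.066),("rim",.045,.052),("floor",.036,.043),("recess",.028,.036)):
        mm=m&(z>a)&(z<b); print(nm,mm.sum(), X[mm].mean(0) if mm.any() else "", cv2.minAreaRect((X[mm][:,:2]*1000).astype(np.float32)) if mm.sum()>5 else "")
E
```

```text
top filter z hist [  0 251 345  46 323  38   0   0   0   0   0   0   0   0]
  rect> 0.02 ((423.8257141113281, 105.63334655761719), (72.52102661132812, 46.54937744140625), 16.311920166015625) 0.026461825418445217
top cover z hist [   1  430 1035   49   22  583   91   59   47    0    0    0    0    0]
  rect> 0.03 ((570.6031494140625, -41.609642028808594), (70.03167724609375, 105.74533081054688), 80.6684799194336) 0.03730255259733628
top hous z hist [  20 1403 1785  177   75 1005  890  216  123   91   74   26   48   33]
  rect> 0.03 ((506.3446350097656, -349.5116882324219), (141.27975463867188, 191.70547485351562), 31.35825538635254) 0.04123554950148567
knob 140 [ 0.55274201 -0.40283389  0.10160887] ((551.6861572265625, -407.0911560058594), (60.01514434814453, 27.242055892944336), 37.568084716796875)
tower 91 [ 0.55485066 -0.40036511  0.0763068 ] ((557.22607421875, -404.2554626464844), (45.58588790893555, 45.27107620239258), 31.150875091552734)
lip/rim 235 [ 0.4837685  -0.28173665  0.05999332] ((518.3865966796875, -339.1304931640625), (110.09658813476562, 176.82534790039062), 31.421566
[... 1298 characters left out ...]
(549.6056518554688, -392.283935546875), (63.914371490478516, 40.498817443847656), 0.5559085011482239)
lip/rim 121 [ 0.50549617 -0.3154129   0.05989507] ((551.0955810546875, -379.49951171875), (108.4605484008789, 300.6343994140625), 33.668556213378906)
rim 175 [ 0.531958   -0.36937539  0.04807877] ((536.5111083984375, -389.5181579589844), (138.9477996826172, 315.64715576171875), 21.6151123046875)
floor 429 [ 0.51886636 -0.36721785  0.03934371] ((526.3569946289062, -393.3834228515625), (165.07220458984375, 330.4139404296875), 9.512859344482422)
recess 307 [ 0.51546112 -0.37624022  0.032722  ] ((523.9981079101562, -399.16253662109375), (164.4559783935547, 337.51910400390625), 8.685173034667969)
```

```bash
python3 - <<'E'
from h import *
T=np.load("top0.npz");X=cloud("top",T["d"])
m=np.zeros((384,512),bool);m[160:235,295:375]=1
z=X[...,2]
def hf(yaw,o,P):
    c,s=np.cos(yaw),np.sin(yaw); q=P[:,:2]*1000-o; return np.c_[q@[c,s],q@[-s,c]]
mm=m&(z>.056)&(z<.066)
yaw=np.radians(31.4-90)
P=X[mm];q=hf(yaw,np.array([510.,-330.]),P)
lip=q[:,0]<-40
r=cv2.minAreaRect(q[lip].astype(np.float32));print("lip in guess frame",r, q[lip].min(0),q[lip].max(0),P[lip][:,2].mean())
mm=m&(z>.071)&(z<.08);q2=hf(yaw,np.array([510.,-330.]),X[mm]);print("tower",q2.min(0),q2.max(0),cv2.minAreaRect(q2.astype(np.float32)))
mm=m&(z>.045)&(z<.053);q3=hf(yaw,np.array([510.,-330.]),X[mm])
for s in(1,-1):
    k=(np.abs(q3[:,0])<80)&(s*q3[:,1]>30); print("rim",s,k.sum(),np.percentile(q3[k],[2,50,98],axis=0), np.polyfit(q3[k][:,0],q3[k][:,1],1))
mm=m&(z>.03)&(z<.0365);q3=hf(yaw,np.array([510.,-330.]),X[mm]);k=(np.abs(q3)<60).all(1);print("recess",np.percentile(q3[k],[2,50,98],axis=0))
mm=m&(z>.086)&(z<.13);q3=hf(yaw,np.array([510.,-330.]),X[mm]);print("knob",cv2.minAreaRect(q3.astype(np.float32)),q3.min(0),q3.max(0))
for a in range(85,130,5):
    mm=m&(z>a/1000)&(z<a/1000+.005);print(a,mm.sum())
# dark/metal knob: 
mm=m&(z>.0965)&(z<.125);q3=hf(yaw,np.array([510.,-330.]),X[mm]);print("bar",cv2.minAreaRect(q3.astype(np.float32)),q3.min(0),q3.max(0))
E
```

```text
lip in guess frame ((-67.2130126953125, 2.369770050048828), (110.03826904296875, 18.282115936279297), 89.6964111328125) [-76.25676322 -52.67510176] [-57.82982424  57.4176969 ] 0.06003997329691254
tower [ 65.34225458 -21.10778808] [110.611702    24.43401937] ((87.93534851074219, 1.8338394165039062), (45.2532958984375, 45.348148345947266), 1.0415998697280884)
rim 1 92 [[-76.37801579  30.97128813]
 [ 16.91984853  53.10500295]
 [ 76.50610692  56.62391021]] [-2.06955446e-02  4.95417505e+01]
rim -1 90 [[-59.96130011 -72.99176761]
 [ 12.84296921 -50.1272186 ]
 [ 76.16025194 -32.68236786]] [  0.0637575 -50.8426225]
recess [[-47.1717745  -52.97520877]
 [  9.61946846   0.99518212]
 [ 48.59970049  40.55372321]]
knob ((87.52010345458984, -4.583986282348633), (27.242046356201172, 60.01512908935547), 6.16802978515625) [ 73.37758133 -35.54156857] [100.79735231  26.33450847]
85 33
90 10
95 16
100 6
105 42
110 30
115 3
120 0
125 0
bar ((87.11190032958984, 2.1838226318359375), (50.22645568847656, 12.037334442138672), 78.297607421875) [ 77.29839172 -22.59256129] [96.17918669 26.33450847]
```

```bash
python3 - <<'E'
from h import *
for n in("top","side"):
    X=cloud(n,np.load(f"{n}0.npz")["d"]).reshape(-1,3)
    q=X[:,:2]-[.424,.1056];
    near=(np.abs(q)<.22).all(1)&(X[:,2]>.03)&(X[:,2]<.6)
    P=X[near]
    print(n,"pts by y bins, maxz, x range")
    for y in np.arange(-.12,.34,.02):
        k=(P[:,1]>=y)&(P[:,1]<y+.02)
        if k.any(): print(round(y,2),k.sum(),P[k].max(0).round(3),P[k].min(0).round(3))
X=cloud("side",np.load("side0.npz")["d"]);z=X[...,2]
m=np.zeros((384,512),bool);m[250:273,255:300]=1
mm=m&(z>.022)&(z<.035)&(X[...,1]<.16);print("side filter",cv2.minAreaRect((X[mm][:,:2]*1000).astype(np.float32)),np.median(z[mm]))
m[:]=0;m[212:249,215:264]=1;mm=m&(z>.03)&(z<.045)&(X[...,1]<.03);print("side dome",cv2.minAreaRect((X[mm][:,:2]*1000).astype(np.float32)))
mm=m&(z>.055)&(z<.065);print("side rib",mm.sum(),cv2.minAreaRect((X[mm][:,:2]*1000).astype(np.float32)))
X=cloud("top",np.load("top0.npz")["d"]);z=X[...,2];m[:]=0;m[158:212,215:258]=1;mm=m&(z>.045)&(z<.065);print("top rib",mm.sum(),cv2.minAreaRect((X[mm][:,:2]*1000).astype(np.float32)),z[mm].max())
mm=m&(z>.0015)&(z<.009); print("flange",cv2.minAreaRect((X[mm][:,:2]*1000).astype(np.float32)))
E
```

```text
top pts by y bins, maxz, x range
-0.1 12 [ 0.616 -0.081  0.044] [ 0.593 -0.084  0.032]
-0.08 173 [ 0.621 -0.06   0.066] [ 0.514 -0.078  0.031]
-0.06 237 [ 0.623 -0.04   0.066] [ 0.516 -0.06   0.031]
-0.04 234 [ 0.627 -0.02   0.064] [ 0.52 -0.04  0.03]
-0.02 122 [ 0.628 -0.002  0.066] [ 0.523 -0.02   0.031]
0.0 2 [0.53  0.001 0.036] [0.527 0.001 0.034]
0.04 7 [0.644 0.059 0.105] [0.642 0.057 0.031]
0.06 104 [0.644 0.08  0.138] [0.4   0.061 0.03 ]
0.08 106 [0.644 0.1   0.132] [0.394 0.08  0.03 ]
0.1 205 [0.644 0.12  0.225] [0.287 0.1   0.03 ]
0.12 241 [0.644 0.14  0.233] [0.287 0.12  0.03 ]
0.14 179 [0.644 0.16  0.237] [0.288 0.14  0.046]
0.16 149 [0.644 0.18  0.238] [0.29  0.16  0.048]
0.18 123 [0.325 0.2   0.24 ] [0.291 0.18  0.221]
0.2 129 [0.644 0.22  0.239] [0.291 0.2   0.031]
0.22 288 [0.644 0.24  0.234] [0.258 0.22  0.032]
0.24 1326 [0.615 0.26  0.225] [0.214 0.24  0.03 ]
0.26 787 [0.542 0.28  0.217] [0.204 0.26  0.03 ]
0.28 804 [0.533 0.3   0.204] [0.204 0.28  0.03 ]
0.3 800 [0.604 0.32  0.192] [0.205 0.3   0.031]
0.32 212 [0.598 0.326 0.191] [0.21  0.32  0.032]
side pts by y b
[... 962 characters left out ...]
0.031]
0.3 643 [0.506 0.32  0.19 ] [0.204 0.3   0.07 ]
0.32 223 [0.504 0.326 0.191] [0.205 0.32  0.046]
side filter ((444.57818603515625, 106.43892669677734), (63.241981506347656, 124.64720916748047), 89.768798828125) 0.026204208988025668
side dome ((569.2051391601562, -39.052947998046875), (77.20006561279297, 107.173583984375), 78.93933868408203)
side rib 69 ((593.80322265625, 9.633766174316406), (172.06832885742188, 29.28044319152832), 63.919376373291016)
top rib 107 ((571.173095703125, -41.73579788208008), (63.128177642822266, 14.610404014587402), 80.61725616455078) 0.06440405741724908
flange ((565.2972412109375, -41.46240234375), (130.6951446533203, 167.0823211669922), 89.12284088134766)
```

```bash
cat >> h.py <<'E'
from scipy.spatial.transform import Rotation as Rn
def down(yaw,tilt=0):
    """tool x at yaw (deg), pointing down; tilt = pitch so that tool x end rises (deg)"""
    c,s=np.cos(np.radians(yaw)),np.sin(np.radians(yaw))
    R=np.array([[c,s,0],[s,-c,0],[0,0,-1.]])
    # tilt about tool y: x axis up. world axis = y_tool
    return Rn.from_rotvec(-np.radians(tilt)*np.array([-s,c,0])).as_matrix()@R
def rel(pos,R,pose=None):
    if pose is None:
        o=arm.get_obs(); p0,R0=o["tool_pos"],o["orientation"]
    else: p0,R0=pose
    sl=R0.T@(np.asarray(pos)-p0)*1000; rv=Rn.from_matrix(R0.T@R).as_rotvec(degrees=True)
    print("slide",sl.round(1).tolist(),"rot",rv.round(2).tolist())
E
python3 - <<'E'
from h import *
print(down(0,28).round(2))
rel([.48,-.25,.30],down(-73.7)); rel([.424,.1056,.12],down(-73.7));rel([.424,.1056,.30],down(-73.7))
E
```

```text
[[ 0.88  0.    0.47]
 [ 0.   -1.    0.  ]
 [ 0.47  0.   -0.88]]
slide [-300.7, -336.4, -67.8] rot [0.01, 0.08, 7.75]
slide [-648.0, -430.3, 112.7] rot [0.01, 0.08, 7.75]
slide [-648.3, -430.2, -67.3] rot [0.01, 0.08, 7.75]
```

send_rows --commands '[{"gripper":80,"slide":[-300,-336,-67],"rotation":[0,0,7.7]},{"gripper":80,"slide":[-300,-336,-67],"rotation":[0,0,7.7]},{"gripper":80,"slide":[-300,-336,-67],"rotation":[0,0,7.7]},{"gripper":80,"slide":[-300,-336,-67],"rotation":[0,0,7.7]},{"gripper":80,"slide":[-300,-336,-67],"rotation":[0,0,7.7]},{"gripper":80,"slide":[-300,-336,-67],"rotation":[0,0,7.7]},{"gripper":80,"slide":[-300,-336,-67],"rotation":[0,0,7.7]},{"gripper":80,"slide":[-648,-430,-67],"rotation":[0,0,7.7]},{"gripper":80,"slide":[-648,-430,-67],"rotation":[0,0,7.7]},{"gripper":80,"slide":[-648,-430,-67],"rotation":[0,0,7.7]},{"gripper":80,"slide":[-648,-430,-67],"rotation":[0,0,7.7]},{"gripper":80,"slide":[-648,-430,-67],"rotation":[0,0,7.7]}]'

```text
clock: 1.6
tool_pos: [0.4316, 0.0444, 0.2993]
orientation: [[0.281, -0.96, 0.0], [-0.96, -0.281, -0.0], [0.0, -0.0, -1.0]]
ft_force: [0.7, 0.5, -0.3]
width: 0.857
```

```bash
python3 - <<'E'
from h import *
rel([.424,.1056,.12],down(-73.7)); 
p,d=arm.grab_frame("top"); cv2.imwrite("pics/t1.png",cv2.resize(p[120:300,100:340,::-1],None,fx=3,fy=3,interpolation=cv2.INTER_CUBIC))
p,d=arm.grab_frame("side"); cv2.imwrite("pics/s1.png",cv2.resize(p[130:330,170:400,::-1],None,fx=3,fy=3,interpolation=cv2.INTER_CUBIC))
E
```

```text
slide [-60.9, -9.9, 179.3] rot [-0.02, -0.01, 0.04]
```

View pics/t1.png

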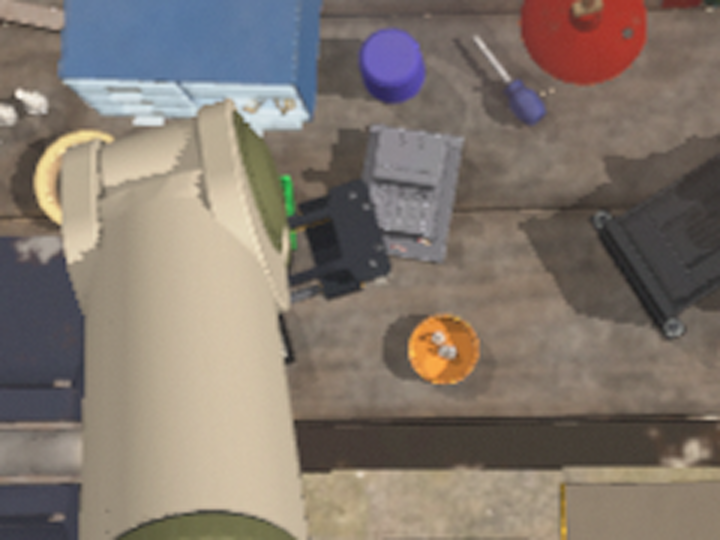

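View pics/s1.png

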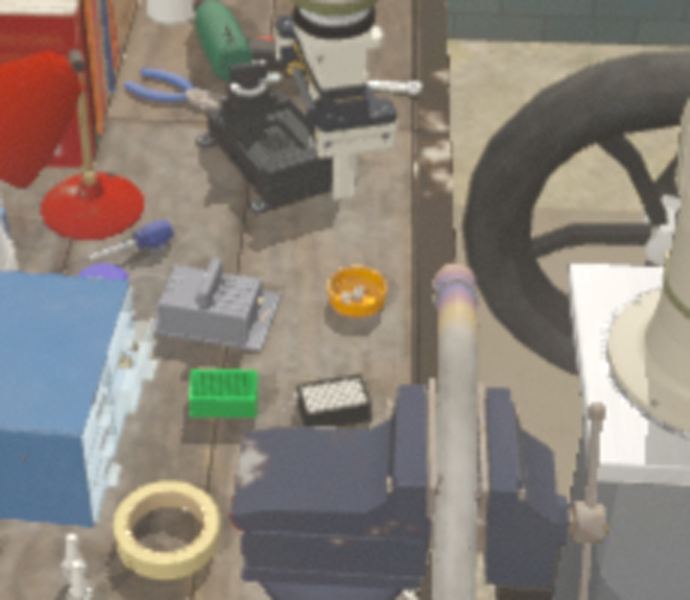

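send_rows --commands '[{"gripper":80,"slide":[-61,-10,0],"rotation":[0,0,0]},{"gripper":80,"slide":[-61,-10,60],"rotation":[0,0,0]},{"gripper":80,"slide":[-61,-10,120],"rotation":[0,0,0]},{"gripper":80,"slide":[-61,-10,180],"rotation":[0,0,0]},{"gripper":80,"slide":[-61,-10,220],"rotation":[0,0,0]},{"gripper":80,"slide":[-61,-10,250],"rotation":[0,0,0]},{"gripper":80,"slide":[-61,-10,270],"rotation":[0,0,0]},{"gripper":80,"slide":[-61,-10,276],"rotation":[0,0,0]}]'

```text
clock: 2.7
tool_pos: [0.4239, 0.1029, 0.0222]
orientation: [[0.282, -0.96, -0.003], [-0.96, -0.282, -0.002], [0.001, 0.004, -1.0]]
ft_force: [1.6, 0.0, -0.8]
width: 0.86
```

```bash
python3 - <<'E'
from h import *
p,d=arm.grab_frame("side"); cv2.imwrite("pics/s2.png",cv2.resize(p[180:300,200:360,::-1],None,fx=5,fy=5,interpolation=cv2.INTER_CUBIC))
E
```

```text
(no output)
```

View pics/s2.png

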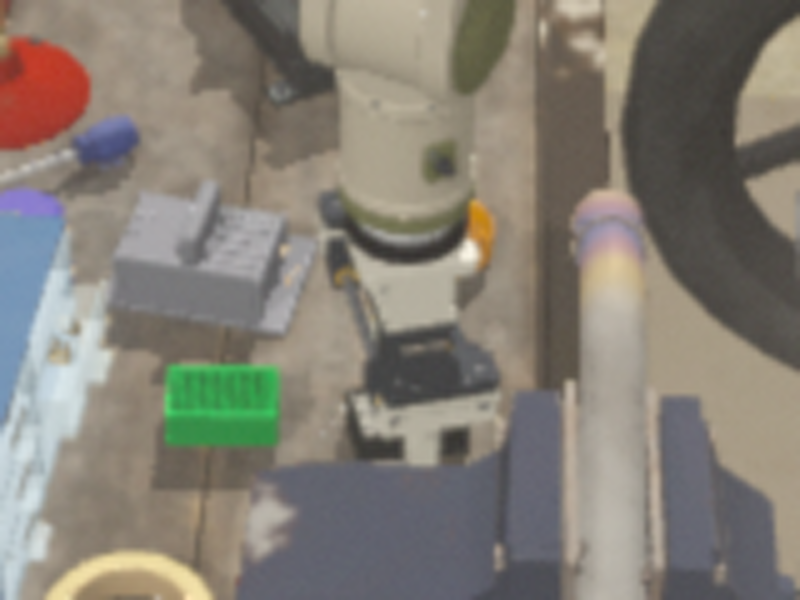

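send_rows --commands '[{"gripper":40,"slide":[0,0,0],"rotation":[0,0,0]},{"gripper":40,"slide":[0,0,0],"rotation":[0,0,0]},{"gripper":40,"slide":[0,0,0],"rotation":[0,0,0]},{"gripper":40,"slide":[0,0,0],"rotation":[0,0,0]},{"gripper":40,"slide":[0,0,0],"rotation":[0,0,0]}]' --force 25

```text
clock: 3.38
tool_pos: [0.4247, 0.1039, 0.0241]
orientation: [[0.282, -0.959, 0.0], [-0.959, -0.282, -0.0], [0.0, -0.0, -1.0]]
ft_force: [-0.4, 0.6, 6.4]
width: 0.491
```

```bash
cat >> h.py <<'E'
HY=-58.75; HO=np.array([.5115,-.3283,0])
HR=Rn.from_euler('z',HY,degrees=True).as_matrix()
def H(x,y,z): return HO+HR@np.array([x,y,z])
E
python3 - <<'E'
from h import *
print(arm.get_obs()["width"]*93, H(10,0,.033*0)*0, H(.010,0,.033))
rel([.424,.105,.20],down(-73.7)); rel(H(.010,0,.16),down(HY-90)); 
E
```

```text
45.66334892838013 [ 0. -0.  0.] [ 0.51668773 -0.33684912  0.033     ]
slide [-1.2, 0.4, -175.9] rot [-0.01, -0.01, 0.07]
slide [448.9, 35.9, -135.9] rot [-0.02, -0.0, 75.12]
```

send_rows --commands '[{"gripper":40,"slide":[0,0,-50],"rotation":[0,0,0]},{"gripper":40,"slide":[0,0,-110],"rotation":[0,0,0]},{"gripper":40,"slide":[10,0,-160],"rotation":[0,0,2]},{"gripper":40,"slide":[449,36,-150],"rotation":[0,0,75.1]},{"gripper":40,"slide":[449,36,-150],"rotation":[0,0,75.1]},{"gripper":40,"slide":[449,36,-150],"rotation":[0,0,75.1]},{"gripper":40,"slide":[449,36,-150],"rotation":[0,0,75.1]},{"gripper":40,"slide":[449,36,-150],"rotation":[0,0,75.1]},{"gripper":40,"slide":[449,36,-150],"rotation":[0,0,75.1]},{"gripper":40,"slide":[449,36,-150],"rotation":[0,0,75.1]},{"gripper":40,"slide":[449,36,-136],"rotation":[0,0,75.1]},{"gripper":40,"slide":[449,36,-136],"rotation":[0,0,75.1]}]'

```text
clock: 4.88
tool_pos: [0.5154, -0.3361, 0.1584]
orientation: [[-0.854, -0.52, -0.003], [-0.52, 0.854, 0.002], [0.002, 0.003, -1.0]]
ft_force: [0.9, -0.2, -0.3]
width: 0.496
```

```bash
python3 - <<'E'
from h import *
rel(H(.010,0,.16),down(HY-90)); 
for n,b in (("top",(270,130,400,240)),("side",(210,110,340,220))):
    p,d=arm.grab_frame(n); np.savez(n+"3.npz",p=p,d=d); cv2.imwrite(f"pics/{n}3.png",cv2.resize(p[b[1]:b[3],b[0]:b[2],::-1],None,fx=5,fy=5,interpolation=cv2.INTER_CUBIC))
E
```

```text
slide [-0.8, -1.3, -1.6] rot [0.18, -0.1, 0.05]
```

View pics/top3.png

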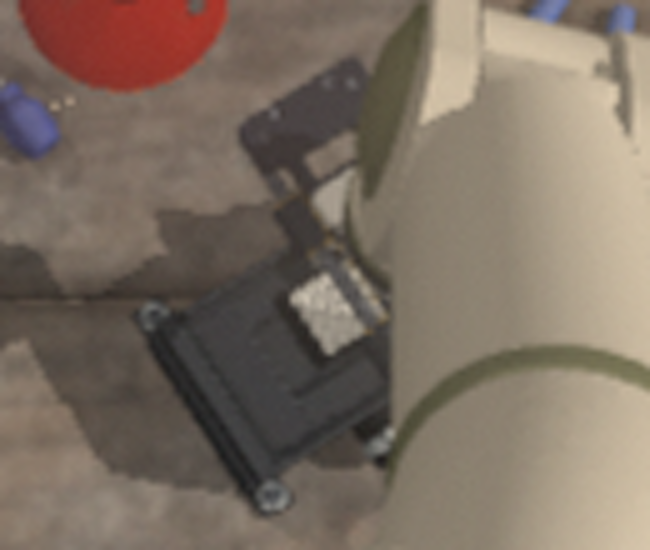

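View pics/side3.png

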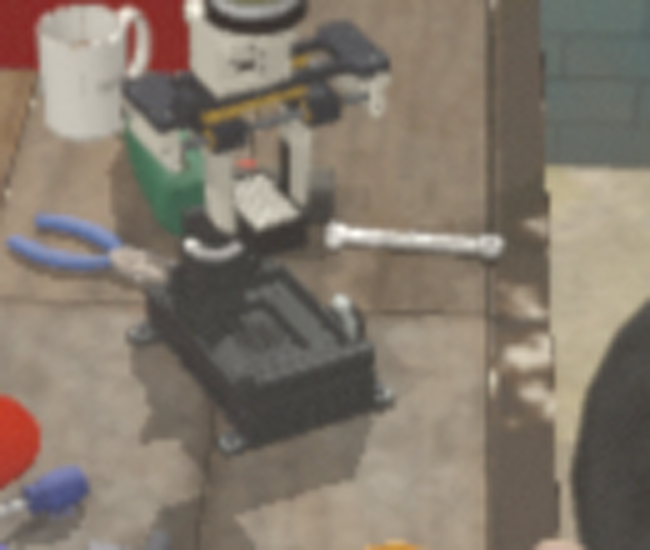

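```bash
python3 - <<'E'
from h import *
o=arm.get_obs();print(o["tool_pos"],o["clock"], (HR.T@(o["tool_pos"]-HO)*1000).round(1))
for n in("top","side"):
    D=np.load(n+"3.npz");X=cloud(n,D["d"]);P=X.reshape(-1,3)
    q=(P-HO)@HR*1000
    k=(q[:,2]>150)&(q[:,2]<173)&(np.abs(q[:,0]-10)<45)&(np.abs(q[:,1])<40)
    Q=q[k];print(n,k.sum(),np.histogram(Q[:,2],np.arange(150,174,3))[0])
    k2=np.abs(Q[:,2]-161)<5
    print(Q[k2].min(0).round(1),Q[k2].max(0).round(1))
    b=Q[k2][:,0]; 
    for y in range(-28,28,4):
        s=k2&(np.abs(Q[:,1]-y)<2)
        if s.any(): print(y,Q[s][:,0].min().round(1),Q[s][:,0].max().round(1),s.sum())
E
```

```text
[ 0.51633053 -0.33519917  0.15971259] 4.975 [  8.4   0.6 159.7]
top 218 [ 8 28 58 67 50  6  1]
[-28.5 -22.7 156. ] [ 13.8  23.4 165.8]
-24 -19.6 -9.9 2
-20 -27.4 -8.8 12
-16 -27.3 13.8 14
-12 -28.2 12.4 17
-8 -28.0 13.8 17
-4 -28.2 12.5 15
0 -27.7 12.5 14
4 -28.5 12.7 16
8 -28.0 11.4 17
12 -27.8 11.0 16
16 -27.7 12.6 17
20 -28.5 12.6 17
24 -19.6 11.5 4
side 195 [16 16 44 58 35 16  5]
[-34.9 -35.2 156. ] [ 44.5  39.6 165.6]
-28 -0.1 0.1 2
-24 -26.2 44.4 7
-20 -28.0 44.5 8
-16 -30.8 43.9 14
-12 -24.3 37.8 13
-8 -34.9 40.1 9
-4 -33.1 38.2 12
0 -31.6 41.7 9
4 -34.0 30.5 14
8 -31.4 23.3 9
12 -34.8 15.4 11
16 -31.7 0.7 6
20 -29.4 5.9 7
24 -30.2 -0.5 8
```

```bash
python3 - <<'E'
from h import *
rel(H(.0102,-.0002,.08),down(HY-90)); 
E
```

```text
slide [0.7, -1.9, 79.7] rot [0.09, -0.03, 0.17]
```

send_rows --commands '[{"gripper":40,"slide":[0.7,-1.9,30],"rotation":[0,0,0]},{"gripper":40,"slide":[0.7,-1.9,65],"rotation":[0,0,0]},{"gripper":40,"slide":[0.7,-1.9,85],"rotation":[0,0,0]},{"gripper":40,"slide":[0.7,-1.9,92],"rotation":[0,0,0]},{"gripper":40,"slide":[0.7,-1.9,92],"rotation":[0,0,0]}]'

```text
clock: 5.6
tool_pos: [0.5172, -0.3383, 0.0683]
orientation: [[-0.854, -0.52, -0.0], [-0.52, 0.854, -0.0], [0.0, 0.0, -1.0]]
ft_force: [0.8, -0.7, -0.4]
width: 0.492
```

```bash
python3 - <<'E'
from h import *
for n,b in (("top",(290,150,390,240)),("side",(215,130,315,210))):
    p,d=arm.grab_frame(n); np.savez(n+"4.npz",p=p,d=d); cv2.imwrite(f"pics/{n}4.png",cv2.resize(p[b[1]:b[3],b[0]:b[2],::-1],None,fx=6,fy=6,interpolation=cv2.INTER_CUBIC))
o=arm.get_obs();print((HR.T@(o["tool_pos"]-HO)*1000).round(1),o["ft_force"])
X=cloud("top",np.load("top4.npz")["d"]).reshape(-1,3);q=(X-HO)@HR*1000
Q=q[(q[:,2]>62)&(q[:,2]<82)&(np.abs(q[:,1])<35)&(q[:,0]>-45)&(q[:,0]<20)]
for y in range(-28,28,4):
    s=np.abs(Q[:,1]-y)<2
    if s.any(): print(y,np.sort(Q[s][:,0])[:3].round(1),s.sum(),np.median(Q[s][:,2]).round(1))
print(Q[:,1].min(),Q[:,1].max())
E
```

```text
[12.2 -0.5 69. ] [ 0.27417711 -1.29896887  0.05397268]
-24 [-25.3 -17.1  -6.4] 3 64.5
-20 [-26.2 -25.2 -23.7] 12 71.8
-16 [-26.  -24.1 -21.3] 17 69.9
-12 [-24.5 -23.  -20.8] 14 68.8
-8 [-25.1 -23.4 -21.3] 15 68.9
-4 [-25.3 -24.9 -22.7] 16 70.3
0 [-24.8 -23.6 -21. ] 15 68.6
4 [-25.1 -24.7 -22. ] 15 70.0
8 [-25.3 -24.8 -23. ] 16 70.3
12 [-24.7 -23.5 -22.4] 15 69.6
16 [-25.6 -23.7 -22.3] 13 69.7
20 [-25.7 -25.5 -23.3] 18 70.8
24 [-18.2 -16.8  -9.5] 5 74.2
-22.563954242661232 23.378815491468394
```

View pics/top4.png

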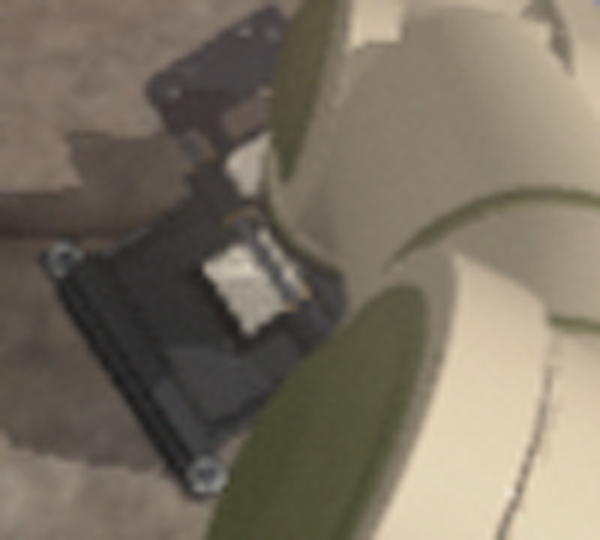

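View pics/side4.png

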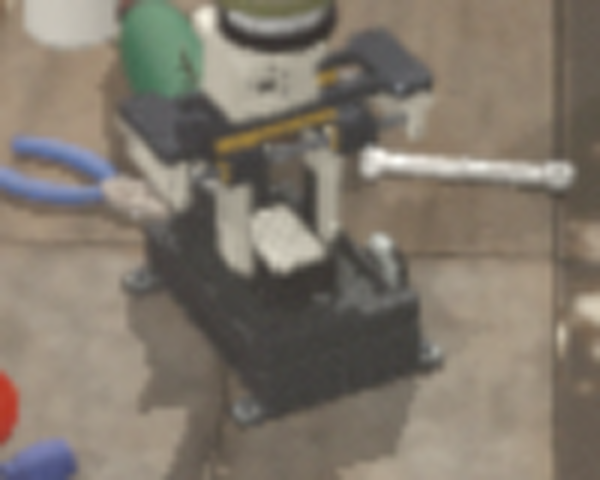

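send_rows --commands '[{"gripper":40,"slide":[0,0.7,2],"rotation":[0,0,0]},{"gripper":40,"slide":[0,0.7,5],"rotation":[0,0,0]},{"gripper":40,"slide":[0,0.7,7],"rotation":[0,0,0]},{"gripper":40,"slide":[0,0.7,9],"rotation":[0,0,0]},{"gripper":40,"slide":[0,0.7,10.5],"rotation":[0,0,0]},{"gripper":40,"slide":[0,0.7,10.5],"rotation":[0,0,0]}]'

```text
clock: 6.45
tool_pos: [0.5164, -0.3385, 0.0573]
orientation: [[-0.855, -0.519, -0.001], [-0.519, 0.855, -0.0], [0.001, 0.0, -1.0]]
ft_force: [0.1, 0.7, -1.1]
width: 0.497
```

send_rows --commands '[{"gripper":40,"slide":[0,0,0.8],"rotation":[0,0,0]},{"gripper":40,"slide":[0,0,0.8],"rotation":[0,0,0]},{"gripper":58,"slide":[0,0,0.5],"rotation":[0,0,0]},{"gripper":58,"slide":[0,0,0],"rotation":[0,0,0]},{"gripper":58,"slide":[0,0,0],"rotation":[0,0,0]},{"gripper":58,"slide":[0,0,-20],"rotation":[0,0,0]},{"gripper":58,"slide":[0,0,-60],"rotation":[0,0,0]},{"gripper":58,"slide":[0,0,-110],"rotation":[0,0,0]},{"gripper":80,"slide":[0,0,-150],"rotation":[0,0,0]}]'

```text
clock: 7.58
tool_pos: [0.5166, -0.3386, 0.2092]
orientation: [[-0.855, -0.519, 0.0], [-0.519, 0.855, -0.001], [0.0, -0.001, -1.0]]
ft_force: [0.3, -0.9, -0.2]
width: 0.688
```

```bash
python3 - <<'E'
from h import *
# cover grip
print(arm.get_obs()["tool_pos"])
rel([.53,-.12,.23],down(-9.33)); rel([.571,-.0417,.20],down(-9.33)); rel([.571,-.0417,.053],down(-9.33))
E
```

```text
[ 0.51662657 -0.33856839  0.20920459]
slide [-124.8, 179.9, -21.0] rot [-0.01, -0.06, -139.42]
slide [-200.5, 225.6, 9.0] rot [-0.01, -0.06, -139.42]
slide [-200.5, 225.7, 156.0] rot [-0.01, -0.06, -139.42]
```

send_rows --commands '[{"gripper":50,"slide":[-30,40,-21],"rotation":[0,0,-139.4]},{"gripper":50,"slide":[-60,80,-21],"rotation":[0,0,-139.4]},{"gripper":50,"slide":[-100,120,-21],"rotation":[0,0,-139.4]},{"gripper":50,"slide":[-140,160,-21],"rotation":[0,0,-139.4]},{"gripper":50,"slide":[-180,200,-11],"rotation":[0,0,-139.4]},{"gripper":50,"slide":[-200,226,9],"rotation":[0,0,-139.4]},{"gripper":50,"slide":[-200,226,9],"rotation":[0,0,-139.4]},{"gripper":50,"slide":[-200,226,9],"rotation":[0,0,-139.4]},{"gripper":50,"slide":[-200,226,9],"rotation":[0,0,-139.4]},{"gripper":50,"slide":[-200,226,9],"rotation":[0,0,-139.4]},{"gripper":50,"slide":[-200,226,9],"rotation":[0,0,-139.4]},{"gripper":50,"slide":[-200,226,9],"rotation":[0,0,-139.4]}]'

```text
clock: 9.07
tool_pos: [0.5702, -0.0417, 0.1981]
orientation: [[0.943, -0.334, -0.001], [-0.334, -0.943, -0.001], [-0.0, 0.001, -1.0]]
ft_force: [0.1, -0.1, -0.8]
width: 0.536
```

```bash
python3 - <<'E'
from h import *
for n,b in (("top",(290,150,390,240)),):
    p,d=arm.grab_frame(n); np.savez(n+"5.npz",p=p,d=d); cv2.imwrite(f"pics/{n}5.png",cv2.resize(p[b[1]:b[3],b[0]:b[2],::-1],None,fx=6,fy=6,interpolation=cv2.INTER_CUBIC))
X=cloud("top",d).reshape(-1,3);q=(X-HO)@HR*1000
k=(q[:,2]>54)&(q[:,2]<68)&(np.abs(q[:,1])<35)&(q[:,0]>-40)&(q[:,0]<60)
print("filter seat meas",cv2.minAreaRect(q[k][:,:2].astype(np.float32)),np.percentile(q[k][:,2],[5,50,95]))
k=(q[:,2]>106)&(q[:,2]<125)&(np.abs(q[:,1])<50)&(q[:,0]>60)&(q[:,0]<125);print("bar",cv2.minAreaRect(q[k][:,:2].astype(np.float32)))
rel([.571,-.0417,.053],down(-9.33))
E
```

```text
filter seat meas ((24.388916015625, -0.2945690155029297), (44.98371124267578, 45.747215270996094), 0.9648290872573853) [54.93890514 59.36342522 64.40409769]
bar ((88.01471710205078, 0.06650924682617188), (49.31351852416992, 12.304115295410156), 78.72335052490234)
slide [0.9, -0.7, 144.9] rot [0.05, 0.05, -9.68]
```

View pics/top5.png

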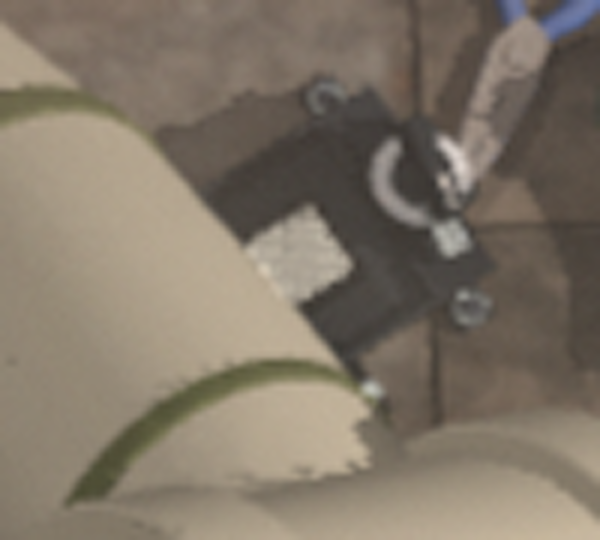

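send_rows --commands '[{"gripper":50,"slide":[0,-0.7,30],"rotation":[0,0,-9.7]},{"gripper":50,"slide":[0,-0.7,80],"rotation":[0,0,-9.7]},{"gripper":50,"slide":[0,-0.7,120],"rotation":[0,0,-9.7]},{"gripper":50,"slide":[0,-0.7,138],"rotation":[0,0,-9.7]},{"gripper":50,"slide":[0,-0.7,144],"rotation":[0,0,-9.7]},{"gripper":50,"slide":[0,-0.7,144],"rotation":[0,0,-9.7]},{"gripper":8,"slide":[0,-0.7,144],"rotation":[0,0,-9.7]},{"gripper":8,"slide":[0,-0.7,144],"rotation":[0,0,-9.7]},{"gripper":8,"slide":[0,-0.7,144],"rotation":[0,0,-9.7]},{"gripper":8,"slide":[0,-0.7,144],"rotation":[0,0,-9.7]},{"gripper":8,"slide":[0,-0.7,144],"rotation":[0,0,-9.7]}]' --force 45

```text
clock: 10.5
tool_pos: [0.5704, -0.041, 0.0544]
orientation: [[0.984, -0.176, -0.0], [-0.176, -0.984, -0.001], [-0.0, 0.001, -1.0]]
ft_force: [-1.2, -0.3, 3.7]
width: 0.147
```

```bash
python3 - <<'E'
from h import *
o=arm.get_obs();print(o["tool_pos"],o["orientation"].round(3),o["width"]*93,o["ft_force"])
for n,b in (("side",(205,190,305,270)),):
    p,d=arm.grab_frame(n); cv2.imwrite(f"pics/{n}6.png",cv2.resize(p[b[1]:b[3],b[0]:b[2],::-1],None,fx=6,fy=6,interpolation=cv2.INTER_CUBIC))
E
```

```text
[ 0.57039664 -0.04102161  0.05439736] [[ 0.984 -0.176 -0.   ]
 [-0.176 -0.984 -0.001]
 [-0.     0.001 -1.   ]] 13.660708792296358 [-1.15959785 -0.34986071  3.65809471]
```

View pics/side6.png

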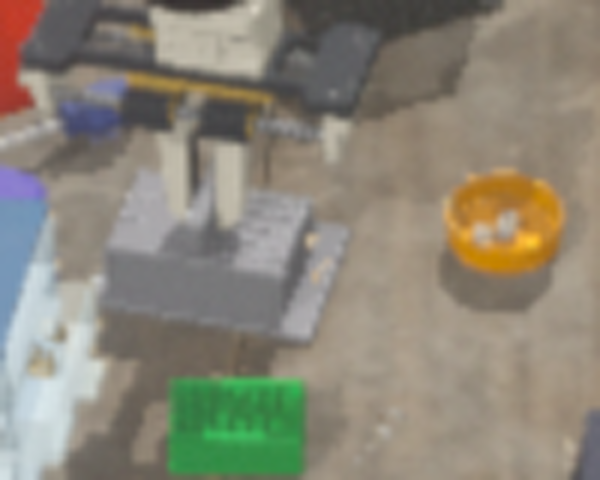

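```bash
cat >> h.py <<'E'
GZ=.0544; GX=.006; GY=.0005   # TCP in cover frame
def cov(ex,ez,th,y=0.):
    """TCP pose for the cover front edge at housing (ex,ez) mm, tilt th deg"""
    Rc=HR@Rn.from_euler('y',-th,degrees=True).as_matrix()
    p=H(ex/1000,y/1000,ez/1000)+Rc@np.array([.066+GX,GY,GZ])
    return p,Rc@np.diag([1.,-1,-1])
E
python3 - <<'E'
from h import *
o=arm.get_obs();print(o["clock"],o["tool_pos"])
pos=o["tool_pos"];rel(pos+[0,0,.13],o["orientation"])
for w in ((-13,110,0),(-13,130,30),(-13,72,30)): print(w,cov(*w)[0]); rel(*cov(*w))
E
```

```text
10.55 [ 0.57039353 -0.0410131   0.05438977]
slide [-0.0, 0.1, -130.0] rot [0.0, 0.0, 0.0]
(-13, 110, 0) [ 0.54253508 -0.37848041  0.1644    ]
slide [31.9, 337.2, -109.8] rot [0.05, -0.0, 48.62]
(-13, 130, 30) [ 0.52342027 -0.34698018  0.21311178]
slide [7.5, 309.6, -158.5] rot [-12.68, 28.16, 47.49]
(-13, 72, 30) [ 0.52342027 -0.34698018  0.15511178]
slide [7.6, 309.5, -100.5] rot [-12.68, 28.16, 47.49]
```

send_rows --commands '[{"gripper":8,"slide":[0,0,-30],"rotation":[0,0,0]},{"gripper":8,"slide":[0,0,-80],"rotation":[0,0,0]},{"gripper":8,"slide":[0,0,-130],"rotation":[0,0,0]},{"gripper":8,"slide":[1,45,-150],"rotation":[0,0,5]},{"gripper":8,"slide":[2,95,-158.5],"rotation":[-3,7,12]},{"gripper":8,"slide":[4,150,-158.5],"rotation":[-5,11,19]},{"gripper":8,"slide":[5,205,-158.5],"rotation":[-7,16,27]},{"gripper":8,"slide":[6,260,-158.5],"rotation":[-9.5,21,35]},{"gripper":8,"slide":[7.5,310,-158.5],"rotation":[-12.7,28.2,47.5]},{"gripper":8,"slide":[7.5,310,-158.5],"rotation":[-12.7,28.2,47.5]},{"gripper":8,"slide":[7.5,310,-158.5],"rotation":[-12.7,28.2,47.5]},{"gripper":8,"slide":[7.5,310,-158.5],"rotation":[-12.7,28.2,47.5]}]'

```text
clock: 12.05
tool_pos: [0.5237, -0.3466, 0.2127]
orientation: [[0.452, -0.854, 0.26], [-0.739, -0.521, -0.426], [0.499, 0.0, -0.866]]
ft_force: [-0.6, 0.4, -1.8]
width: 0.151
```

```bash
python3 - <<'E'
from h import *
for n,b in (("side",(200,90,330,200)),("top",(280,120,400,240))):
    p,d=arm.grab_frame(n); np.savez(n+"7.npz",p=p,d=d);cv2.imwrite(f"pics/{n}7.png",cv2.resize(p[b[1]:b[3],b[0]:b[2],::-1],None,fx=5,fy=5,interpolation=cv2.INTER_CUBIC))
for w in ((-13,130,30),(-13,72,30)): rel(*cov(*w))
E
```

```text
slide [-0.0, 0.2, -0.3] rot [-0.04, 0.01, 0.06]
slide [-29.0, 0.2, 49.9] rot [-0.04, 0.01, 0.06]
```

View pics/side7.png

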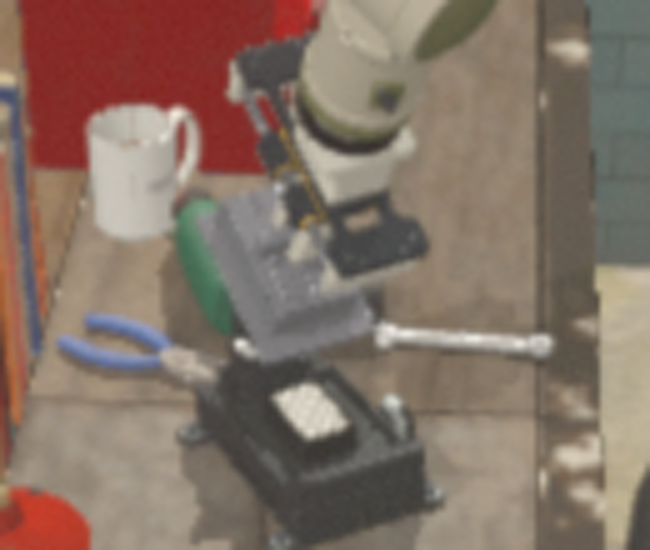

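View pics/top7.png

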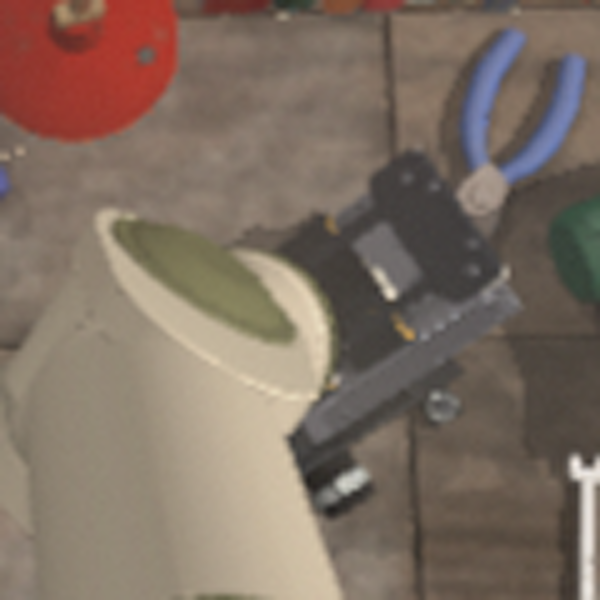

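```bash
python3 - <<'E'
from h import *
p=np.load("side7.npz")["p"]
E=Rn.from_euler('y',-30,degrees=True).as_matrix()
def pt(c): return H(*(np.array([-.013,0,.130])+E@(np.array(c)+[.066,0,0])))
L=[(-.066,-.048,0),(-.066,.048,0),(-.066,-.048,.005),(-.066,.048,.005),(.066,.048,0.),(.066,-.048,.005),(-.046,-.034,.036),(-.046,.034,.036),(.058,.034,.036)]
uv=proj("side",[pt(c) for c in L])
b=(230,110,290,170);im=cv2.resize(p[b[1]:b[3],b[0]:b[2],::-1],None,fx=10,fy=10,interpolation=cv2.INTER_CUBIC)
for u in uv: cv2.circle(im,tuple(int(x) for x in ((u-[b[0],b[1]]+.5)*10)),4,(0,0,255),1)
cv2.imwrite("pics/s7b.png",im);print(uv.round(1))
E
```

```text
[[274.9 155.5]
 [252.1 162.3]
 [275.2 154.9]
 [252.4 161.7]
 [238.4 132.8]
 [261.2 126. ]
 [271.7 147.4]
 [255.4 152.1]
 [244.3 128.7]]
```

View pics/s7b.png

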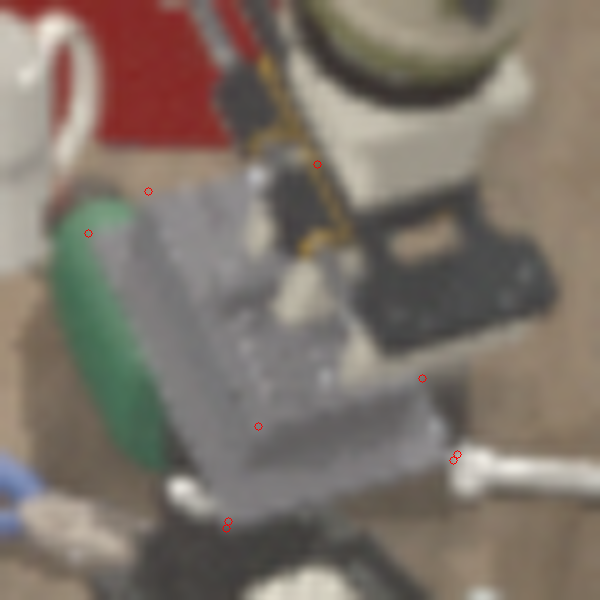

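```bash
python3 - <<'E'
from h import *
P=cov(-13,130,30); 
for w in ((-13,72,30),(-30,62,30),(-48,51.3,30),(-57,46,30),(-65,40.8,30)): rel(*cov(*w))
E
```

```text
slide [-29.0, 0.2, 49.9] rot [-0.04, 0.01, 0.06]
slide [-48.7, 0.1, 50.1] rot [-0.04, 0.01, 0.06]
slide [-69.7, 0.1, 50.4] rot [-0.04, 0.01, 0.06]
slide [-80.1, 0.1, 50.5] rot [-0.04, 0.01, 0.06]
slide [-89.7, 0.1, 51.0] rot [-0.04, 0.01, 0.06]
```

send_rows --commands '[{"gripper":8,"slide":[-10,0.2,18],"rotation":[0,0,0]},{"gripper":8,"slide":[-22,0.2,38],"rotation":[0,0,0]},{"gripper":8,"slide":[-29,0.2,50],"rotation":[0,0,0]},{"gripper":8,"slide":[-38,0.2,50],"rotation":[0,0,0]},{"gripper":8,"slide":[-49,0.1,50],"rotation":[0,0,0]},{"gripper":8,"slide":[-60,0.1,50],"rotation":[0,0,0]},{"gripper":8,"slide":[-67,0.1,50.2],"rotation":[0,0,0]},{"gripper":8,"slide":[-67,0.1,50.2],"rotation":[0,0,0]}]'

```text
clock: 13.15
tool_pos: [0.5062, -0.3191, 0.1357]
orientation: [[0.45, -0.855, 0.259], [-0.74, -0.519, -0.427], [0.5, 0.0, -0.866]]
ft_force: [-0.1, 0.0, -0.7]
width: 0.151
```

```bash
python3 - <<'E'
from h import *
for n,b in (("side",(220,110,300,200)),("top",(290,140,390,240))):
    p,d=arm.grab_frame(n); np.savez(n+"8.npz",p=p,d=d);cv2.imwrite(f"pics/{n}8.png",cv2.resize(p[b[1]:b[3],b[0]:b[2],::-1],None,fx=6,fy=6,interpolation=cv2.INTER_CUBIC))
o=arm.get_obs();print(o["ft_force"])
for w in ((-48,51.3,30),(-57,46,30),(-65,40.8,30)): rel(*cov(*w))
E
```

```text
[ 0.81993953  0.1419083  -2.22134037]
slide [-3.3, -0.3, 0.0] rot [0.0, -0.04, -0.02]
slide [-13.7, -0.3, 0.1] rot [0.0, -0.04, -0.02]
slide [-23.2, -0.3, 0.6] rot [0.0, -0.04, -0.02]
```

View pics/side8.png

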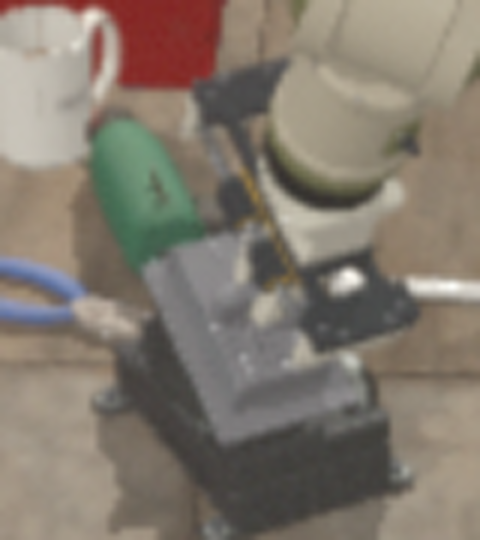

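View pics/top8.png

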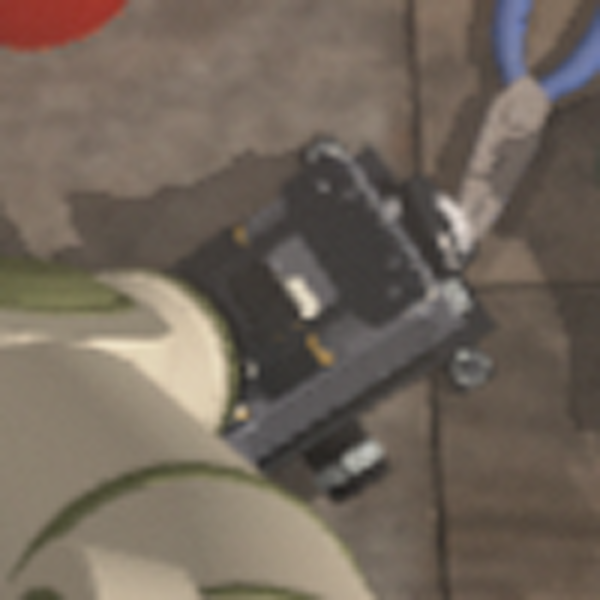

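send_rows --commands '[{"gripper":8,"slide":[-5,-0.2,0],"rotation":[0,0,0]},{"gripper":8,"slide":[-9,-0.2,0],"rotation":[0,0,0]},{"gripper":8,"slide":[-13.5,-0.2,0],"rotation":[0,0,0]},{"gripper":8,"slide":[-17,-0.2,0.2],"rotation":[0,0,0]},{"gripper":8,"slide":[-20,-0.2,0.4],"rotation":[0,0,0]},{"gripper":8,"slide":[-22.5,-0.2,0.6],"rotation":[0,0,0]},{"gripper":8,"slide":[-22.5,-0.2,0.6],"rotation":[0,0,0]}]'

```text
clock: 14.12
tool_pos: [0.4963, -0.3027, 0.1239]
orientation: [[0.449, -0.855, 0.259], [-0.74, -0.519, -0.428], [0.5, 0.0, -0.866]]
ft_force: [0.3, 0.1, -2.1]
width: 0.144
```

```bash
python3 - <<'E'
from h import *
for n,b in (("side",(220,110,300,200)),):
    p,d=arm.grab_frame(n); np.savez(n+"9.npz",p=p,d=d);cv2.imwrite(f"pics/{n}9.png",cv2.resize(p[b[1]:b[3],b[0]:b[2],::-1],None,fx=6,fy=6,interpolation=cv2.INTER_CUBIC))
o=arm.get_obs();print(o["ft_force"],o["wrist_torque"])
for w in ((-65,40.8,30),(-65,40.3,30),(-65,40.2,25),(-65,40.2,20),(-65.2,40.2,15),(-65.5,40.2,10),(-65.5,40.2,5),(-65.5,40,0)): rel(*cov(*w))
E
```

```text
[-0.21385656 -0.05339378 -2.52655596] [ 0.61974236  0.43641381 -0.01068329]
slide [-0.2, -0.1, 0.0] rot [0.01, -0.02, -0.01]
slide [-0.5, -0.1, 0.4] rot [0.01, -0.02, -0.01]
slide [3.9, -0.1, 7.0] rot [0.01, -5.02, -0.01]
slide [7.8, -0.1, 13.9] rot [0.01, -10.02, -0.01]
slide [10.9, -0.1, 20.9] rot [0.0, -15.02, -0.01]
slide [13.3, -0.1, 28.2] rot [0.0, -20.02, -0.01]
slide [15.3, -0.1, 35.8] rot [0.0, -25.02, -0.01]
slide [16.5, -0.1, 43.7] rot [0.0, -30.02, -0.01]
```

View pics/side9.png

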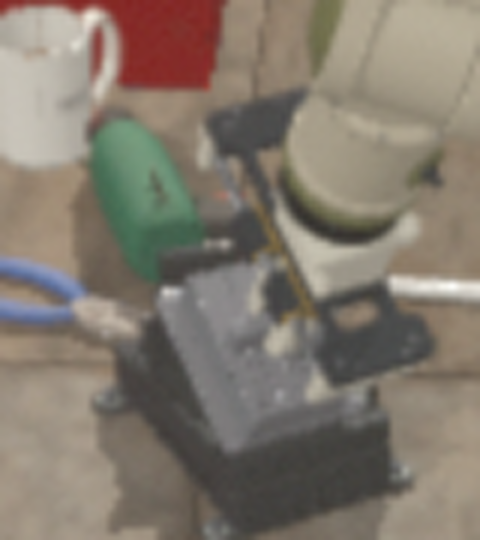

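send_rows --commands '[{"gripper":8,"slide":[-0.3,0,0.3],"rotation":[0,0,0]},{"gripper":8,"slide":[2,0,3.7],"rotation":[0,-2.5,0]},{"gripper":8,"slide":[3.9,0,7],"rotation":[0,-5,0]},{"gripper":8,"slide":[5.9,0,10.5],"rotation":[0,-7.5,0]},{"gripper":8,"slide":[7.8,0,13.9],"rotation":[0,-10,0]},{"gripper":8,"slide":[9.4,0,17.4],"rotation":[0,-12.5,0]},{"gripper":8,"slide":[10.9,0,20.9],"rotation":[0,-15,0]},{"gripper":8,"slide":[10.9,0,20.9],"rotation":[0,-15,0]}]'

```text
clock: 15.18
tool_pos: [0.5067, -0.321, 0.1114]
orientation: [[0.499, -0.856, 0.134], [-0.827, -0.517, -0.222], [0.26, -0.0, -0.966]]
ft_force: [0.5, 0.2, -2.4]
width: 0.146
```

```bash
python3 - <<'E'
from h import *
o=arm.get_obs();print(o["ft_force"],o["wrist_torque"])
for w in ((-65.2,40.2,15),(-65.2,40.2,10),(-65.5,40.2,5),(-65.5,40,0)): rel(*cov(*w))
E
```

```text
[ 0.5037717   0.24946794 -2.42531856] [ 0.36704312  0.19572539 -0.01088918]
slide [-1.0, -0.8, -0.2] rot [0.02, -0.06, -0.15]
slide [3.5, -0.8, 6.2] rot [0.01, -5.06, -0.15]
slide [7.1, -0.8, 13.0] rot [0.01, -10.06, -0.15]
slide [10.3, -0.8, 20.4] rot [0.0, -15.06, -0.15]
```

send_rows --commands '[{"gripper":8,"slide":[1.2,-0.2,3],"rotation":[0,-2.5,0]},{"gripper":8,"slide":[3.1,-0.4,6.2],"rotation":[0,-5,0]},{"gripper":8,"slide":[5,-0.4,9.6],"rotation":[0,-7.5,0]},{"gripper":8,"slide":[6.8,-0.4,13],"rotation":[0,-10,0]},{"gripper":8,"slide":[8.4,-0.4,16.7],"rotation":[0,-12.5,0]},{"gripper":8,"slide":[9.8,-0.4,20.2],"rotation":[0,-15,0]},{"gripper":8,"slide":[9.8,-0.4,20.4],"rotation":[0,-15,0]},{"gripper":8,"slide":[9.8,-0.4,20.4],"rotation":[0,-15,0]}]'

```text
clock: 16.18
tool_pos: [0.5147, -0.3324, 0.0945]
orientation: [[0.518, -0.855, 0.0], [-0.855, -0.518, -0.003], [0.002, 0.001, -1.0]]
ft_force: [0.3, -0.9, 3.3]
width: 0.146
```

```bash
python3 - <<'E'
from h import *
o=arm.get_obs();print(o["ft_force"],o["wrist_torque"],(HR.T@(o["tool_pos"]-HO)*1000).round(1))
for n,b in (("side",(220,110,300,200)),("top",(290,140,390,240))):
    p,d=arm.grab_frame(n); np.savez(n+"10.npz",p=p,d=d);cv2.imwrite(f"pics/{n}10.png",cv2.resize(p[b[1]:b[3],b[0]:b[2],::-1],None,fx=6,fy=6,interpolation=cv2.INTER_CUBIC))
rel(*cov(-65.5,40,0))
E
```

```text
[ 0.26709408 -0.94962041  3.2881348 ] [ 0.0491129   0.12053987 -0.03310461] [ 5.2  0.6 94.5]
slide [1.3, 0.1, 0.1] rot [0.05, -0.12, -0.01]
```

View pics/side10.png

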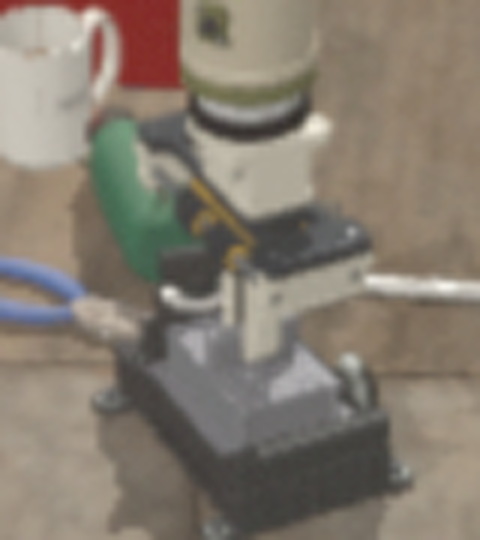

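View pics/top10.png

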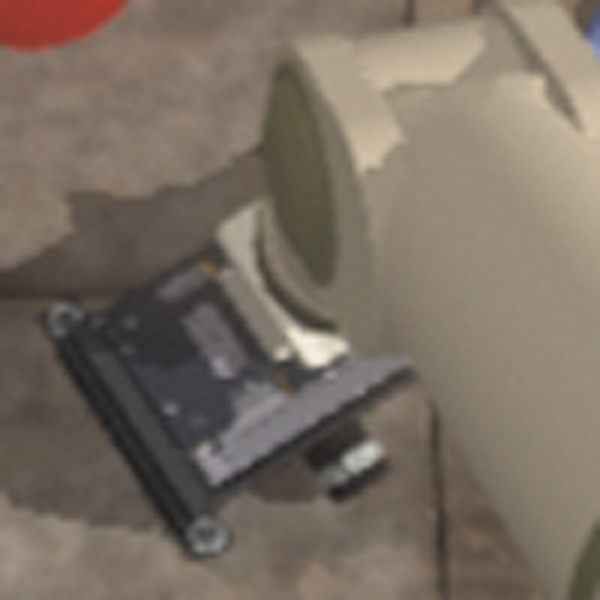

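send_rows --commands '[{"gripper":36,"slide":[0,0,0],"rotation":[0,0,0]},{"gripper":36,"slide":[0,0,0],"rotation":[0,0,0]},{"gripper":36,"slide":[0,0,-5],"rotation":[0,0,0]},{"gripper":36,"slide":[0,0,-40],"rotation":[0,0,0]},{"gripper":45,"slide":[0,0,-90],"rotation":[0,0,0]},{"gripper":45,"slide":[0,0,-90],"rotation":[0,0,0]}]'

```text
clock: 17.02
tool_pos: [0.5166, -0.3326, 0.1881]
orientation: [[0.518, -0.855, 0.006], [-0.855, -0.518, -0.003], [0.006, -0.003, -1.0]]
ft_force: [-0.6, 0.1, -1.2]
width: 0.474
```

```bash
python3 - <<'E'
from h import *
for n,b in (("side",(220,110,300,200)),("top",(290,140,390,240))):
    p,d=arm.grab_frame(n); np.savez(n+"11.npz",p=p,d=d);cv2.imwrite(f"pics/{n}11.png",cv2.resize(p[b[1]:b[3],b[0]:b[2],::-1],None,fx=6,fy=6,interpolation=cv2.INTER_CUBIC))
    X=cloud(n,d).reshape(-1,3);q=(X-HO)@HR*1000
    for nm,a,c in (("dome",70,82),("flange",41,55)):
        k=(q[:,2]>a)&(q[:,2]<c)&(np.abs(q[:,1])<49)&(q[:,0]>-56)&(q[:,0]<64)
        print(n,nm,k.sum(),q[k].min(0).round(1),q[k].max(0).round(1),np.median(q[k][:,2]).round(1))
    k=(q[:,2]>71)&(q[:,2]<82)&(np.abs(q[:,1])<33)&(q[:,0]>-44)&(q[:,0]<56)
    A=np.c_[q[k][:,:2],np.ones(k.sum())];print("dome plane",np.linalg.lstsq(A,q[k][:,2],rcond=None)[0])
rel(H(.088,0,.150),down(HY-11.5));rel(H(.088,0,.1015),down(HY-11.5))
E
```

```text
side dome 226 [-55.5 -34.3  70.1] [63.5 38.4 82. ] 75.8
side flange 112 [-55.  -48.4  41.2] [63.1 47.5 54.5] 46.8
dome plane [ 9.68259968e-03 -1.11122993e-02  7.62571074e+01]
top dome 118 [-45.9 -34.5  70.1] [60.4 35.2 81.3] 75.8
top flange 303 [-55.7 -49.   41. ] [63.4 48.9 54.2] 45.7
dome plane [-1.47513946e-02  1.30849045e-02  7.65478225e+01]
slide [82.8, 0.4, 34.9] rot [-0.02, -0.1, 11.46]
slide [82.7, 0.4, 83.4] rot [-0.02, -0.1, 11.46]
```

View pics/side11.png

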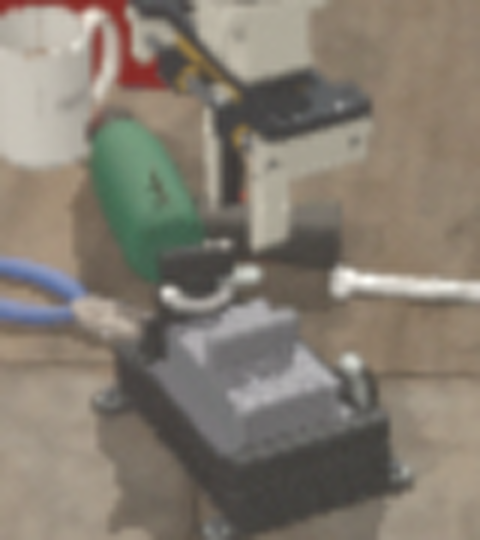

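View pics/top11.png

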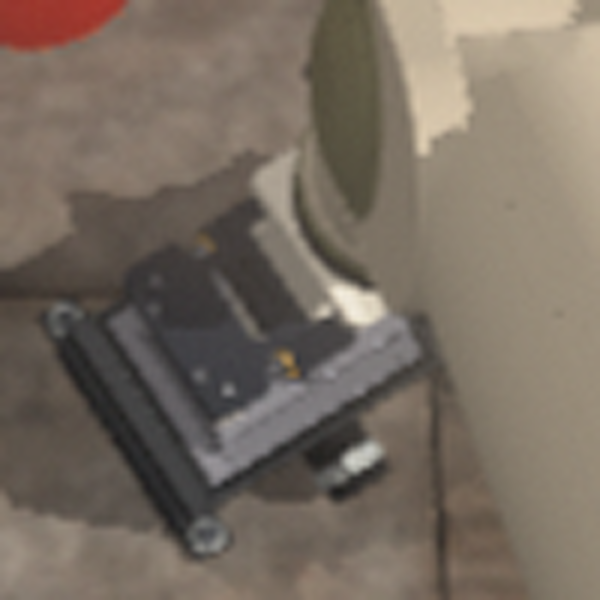

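send_rows --commands '[{"gripper":45,"slide":[40,0.4,15],"rotation":[0,0,6]},{"gripper":45,"slide":[82.8,0.4,20],"rotation":[0,0,11.5]},{"gripper":45,"slide":[82.8,0.4,35],"rotation":[0,0,11.5]},{"gripper":45,"slide":[82.8,0.4,60],"rotation":[0,0,11.5]},{"gripper":45,"slide":[82.8,0.4,78],"rotation":[0,0,11.5]},{"gripper":45,"slide":[82.8,0.4,82],"rotation":[0,0,11.5]},{"gripper":45,"slide":[82.8,0.4,82],"rotation":[0,0,11.5]}]'

```text
clock: 18.0
tool_pos: [0.5573, -0.4028, 0.1023]
orientation: [[0.338, -0.941, 0.0], [-0.941, -0.338, -0.0], [0.0, -0.0, -1.0]]
ft_force: [-0.2, -0.3, -1.1]
width: 0.482
```

```bash
python3 - <<'E'
from h import *
o=arm.get_obs();print(o["ft_force"],(HR.T@(o["tool_pos"]-HO)*1000).round(1))
for n,b in (("side",(220,110,300,200)),):
    p,d=arm.grab_frame(n); np.savez(n+"12.npz",p=p,d=d);cv2.imwrite(f"pics/{n}12.png",cv2.resize(p[b[1]:b[3],b[0]:b[2],::-1],None,fx=6,fy=6,interpolation=cv2.INTER_CUBIC))
rel(H(.088,0,.103),down(HY-11.5));
E
```

```text
[-0.19013276 -0.32906175 -1.0982406 ] [ 87.5   0.5 102.3]
slide [0.3, 0.7, -0.2] rot [-0.04, -0.05, 0.01]
```

View pics/side12.png

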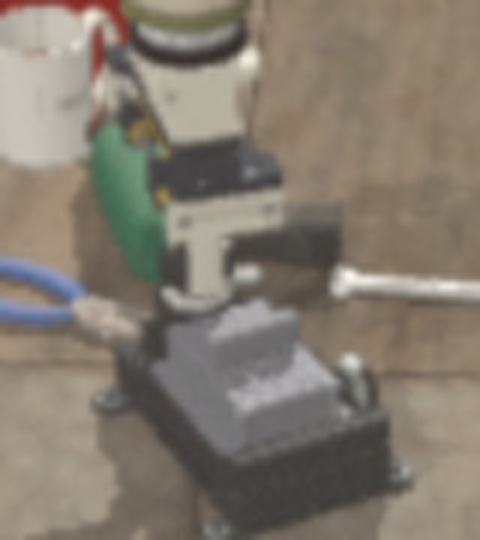

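send_rows --commands '[{"gripper":6,"slide":[0.3,0.4,0],"rotation":[0,0,0]},{"gripper":6,"slide":[0.3,0.4,0],"rotation":[0,0,0]},{"gripper":6,"slide":[0.3,0.4,0],"rotation":[0,0,0]},{"gripper":6,"slide":[0.3,0.4,0],"rotation":[0,0,0]},{"gripper":6,"slide":[0.3,0.4,0],"rotation":[0,0,0]}]' --force 40

```text
clock: 18.68
tool_pos: [0.5569, -0.4028, 0.1026]
orientation: [[0.338, -0.941, -0.0], [-0.941, -0.338, 0.0], [-0.0, 0.0, -1.0]]
ft_force: [-3.7, 3.4, 5.8]
width: 0.205
```

```bash
python3 - <<'E'
from h import *
o=arm.get_obs();print(o["ft_force"],o["width"]*93,(HR.T@(o["tool_pos"]-HO)*1000).round(1))
rel(H(.088,0,.103),down(HY-90));
E
```

```text
[-3.71344913  3.43394615  5.80757559] 19.02046155420493 [8.730e+01 1.000e-01 1.026e+02]
slide [0.8, -0.0, -0.4] rot [0.02, 0.02, 78.51]
```

send_rows --commands '[{"gripper":6,"slide":[0,0,0],"rotation":[0,0,0]},{"gripper":6,"slide":[0,0,0],"rotation":[0,0,0]}]'

```text
clock: 18.92
tool_pos: [0.5569, -0.4029, 0.1027]
orientation: [[0.338, -0.941, -0.0], [-0.941, -0.338, 0.0], [-0.0, 0.0, -1.0]]
ft_force: [-3.3, 3.9, 5.7]
width: 0.205
```

```bash
python3 - <<'E'
from h import *
o=arm.get_obs();print(o["ft_force"],o["wrist_torque"],o["width"]*93,(HR.T@(o["tool_pos"]-HO)*1000).round(1))
for n,b in (("side",(220,110,300,200)),("top",(290,140,390,240))):
    p,d=arm.grab_frame(n); np.savez(n+"13.npz",p=p,d=d);cv2.imwrite(f"pics/{n}13.png",cv2.resize(p[b[1]:b[3],b[0]:b[2],::-1],None,fx=6,fy=6,interpolation=cv2.INTER_CUBIC))
E
```

```text
[-3.26878607  3.87540601  5.70317037] [1.03412255 0.76303662 0.00620555] 19.02532410333809 [8.730e+01 1.000e-01 1.027e+02]
```

View pics/side13.png

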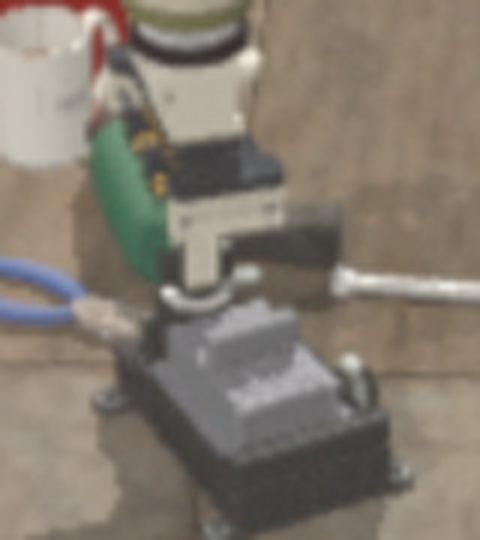

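View pics/top13.png

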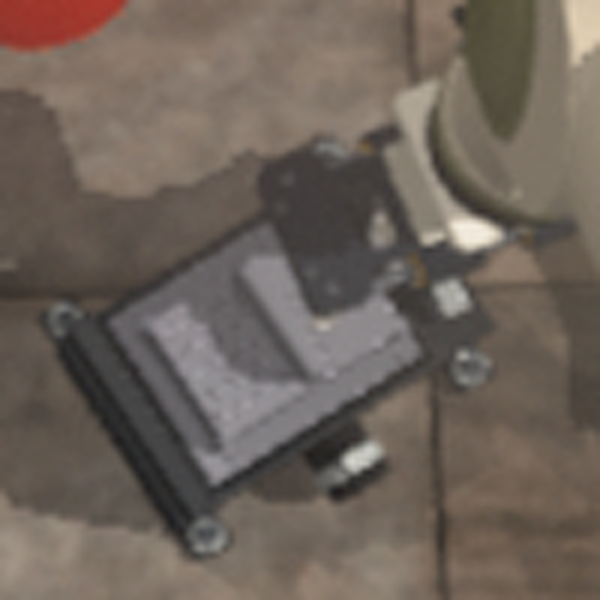

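```bash
python3 - <<'E'
from h import *
D=np.load("top0.npz");X=cloud("top",D["d"]).reshape(-1,3);c=D["p"].reshape(-1,3);q=(X-HO)@HR*1000-[88,0,0]
k=(q[:,2]>66)&(np.hypot(q[:,0],q[:,1])<50)&(q[:,2]<125)
a=np.radians(-11.5);Rb=np.array([[np.cos(a),-np.sin(a)],[np.sin(a),np.cos(a)]])
b=q[k][:,:2]@Rb
o=np.lexsort((b[:,0],-(b[:,1]//4)))
for i in o: print((b[i]).round(0),q[k][i,2].round(0),c[k][i], end=" | ")
E
```

```text
[ 2. 25.] 105.0 [77 71 68] | [-8. 21.] 74.0 [150 144 140] | [-5. 22.] 105.0 [63 58 54] | [-5. 23.] 89.0 [71 66 64] | [-5. 20.] 98.0 [60 56 54] | [-4. 23.] 111.0 [76 71 68] | [-2. 22.] 77.0 [106 102  99] | [-1. 22.] 111.0 [81 79 77] | [ 0. 20.] 116.0 [81 78 76] | [ 3. 23.] 111.0 [88 81 77] | [ 5. 20.] 109.0 [84 78 74] | [17. 21.] 75.0 [89 84 81] | [-22.  18.] 71.0 [62 56 54] | [-19.  19.] 74.0 [69 65 63] | [-16.  18.] 75.0 [131 124 120] | [-11.  20.] 72.0 [146 139 135] | [-11.  18.] 80.0 [168 160 156] | [-7. 17.] 77.0 [161 154 150] | [-7. 19.] 80.0 [168 160 156] | [-5. 18.] 110.0 [68 62 60] | [-5. 20.] 113.0 [74 68 67] | [-5. 18.] 94.0 [60 55 53] | [-4. 16.] 114.0 [77 73 71] | [-4. 19.] 79.0 [134 128 124] | [-4. 16.] 75.0 [126 120 118] | [-2. 19.] 110.0 [79 74 74] | [ 1. 18.] 111.0 [80 76 75] | [ 3. 17.] 111.0 [80 76 74] | [17. 17.] 78.0 [137 130 124] | [-23.  15.] 71.0 [61 56 55] | [-20.  14.] 72.0 [92 88 84] | [-20.  16.] 75.0 [79 75 74] | [-18.  15.] 77.0 [134 129 125] | [-16.  13.] 80.0 [166 160 154] | [-16.  16.] 83.0 [169 161 157] | [-11.  13.] 73.0 [162 154 150] | [-11.  15.] 7
[... 6778 characters left out ...]
102  98] | [ -5. -30.] 85.0 [179 179 170] | [ -3. -31.] 90.0 [187 187 179] | [ -1. -28.] 86.0 [176 176 168] | [  0. -32.] 87.0 [176 175 168] | [  2. -29.] 85.0 [171 172 163] | [  4. -30.] 87.0 [169 168 162] | [ -5. -32.] 82.0 [158 158 150] | [ -3. -36.] 82.0 [187 187 179] | [ -3. -33.] 86.0 [197 195 187] | [ -0. -34.] 84.0 [188 187 180] | [  2. -35.] 84.0 [178 176 169] | [  3. -33.] 86.0 [189 188 184] | [  7. -33.] 80.0 [169 168 165] | [ -4. -38.] 81.0 [142 140 133] | [ -2. -39.] 82.0 [147 146 138] | [ -2. -37.] 85.0 [189 188 179] | [  1. -38.] 86.0 [166 164 159] | [  4. -39.] 84.0 [138 136 130] | [  5. -36.] 85.0 [158 156 150] | [  8. -40.] 81.0 [100  98  95] | [  0. -41.] 84.0 [99 97 94] |
```

send_rows --commands '[{"gripper":35,"slide":[0,0,0],"rotation":[0,0,0]},{"gripper":35,"slide":[0,0,0],"rotation":[0,0,0]},{"gripper":35,"slide":[0.5,0,-4],"rotation":[0,0,0]},{"gripper":35,"slide":[0.5,0,-4],"rotation":[0,0,0]}]'

```text
clock: 19.52
tool_pos: [0.5575, -0.4045, 0.1067]
orientation: [[0.337, -0.941, 0.001], [-0.941, -0.337, -0.001], [0.001, -0.001, -1.0]]
ft_force: [0.1, 0.2, 0.1]
width: 0.375
```

```bash
python3 - <<'E'
from h import *
o=arm.get_obs();print(o["ft_force"],o["wrist_torque"],o["width"]*93,(HR.T@(o["tool_pos"]-HO)*1000).round(1))
E
```

```text
[0.12564073 0.23285952 0.11772923] [ 0.00761872 -0.03660616  0.0106482 ] 34.84647406722953 [ 89.   -0.2 106.7]
```

send_rows --commands '[{"gripper":6,"slide":[0,0,0],"rotation":[0,0,0]},{"gripper":6,"slide":[0,0,0],"rotation":[0,0,0]},{"gripper":6,"slide":[0,0,0],"rotation":[0,0,0]},{"gripper":6,"slide":[0,0,0],"rotation":[0,0,0]},{"gripper":6,"slide":[0,0,0],"rotation":[0,0,0]}]'

```text
clock: 20.15
tool_pos: [0.5568, -0.4029, 0.1063]
orientation: [[0.338, -0.941, -0.001], [-0.941, -0.338, 0.001], [-0.001, 0.0, -1.0]]
ft_force: [-2.8, 4.0, 3.4]
width: 0.123
```

```bash
python3 - <<'E'
from h import *
o=arm.get_obs();print(o["ft_force"],o["wrist_torque"],o["width"]*93,(HR.T@(o["tool_pos"]-HO)*1000).round(1))
E
```

```text
[-2.83583947  3.99150282  3.3503621 ] [ 1.17150809  0.63982923 -0.00875391] 11.417265138815758 [8.730e+01 1.000e-01 1.063e+02]
```

send_rows --commands '[{"gripper":6,"slide":[-1,0.2,0],"rotation":[0,0,6]},{"gripper":6,"slide":[-1,0.2,0],"rotation":[0,0,14]},{"gripper":6,"slide":[-1,0.2,0],"rotation":[0,0,22]},{"gripper":6,"slide":[-1,0.2,0],"rotation":[0,0,30]},{"gripper":6,"slide":[-1,0.2,0],"rotation":[0,0,38]},{"gripper":6,"slide":[-1,0.2,0],"rotation":[0,0,46]},{"gripper":6,"slide":[-1,0.2,0],"rotation":[0,0,54]},{"gripper":6,"slide":[-1,0.2,0],"rotation":[0,0,62]},{"gripper":6,"slide":[-1,0.2,0],"rotation":[0,0,70]},{"gripper":6,"slide":[-1,0.2,0],"rotation":[0,0,76]},{"gripper":6,"slide":[-1,0.2,0],"rotation":[0,0,78.5]},{"gripper":6,"slide":[-1,0.2,0],"rotation":[0,0,78.5]}]'

```text
clock: 21.65
tool_pos: [0.5563, -0.4039, 0.1063]
orientation: [[-0.855, -0.519, -0.0], [-0.519, 0.855, -0.001], [0.001, -0.001, -1.0]]
ft_force: [-2.1, -1.9, 0.0]
width: 0.125
```

```bash
python3 - <<'E'
from h import *
o=arm.get_obs();R=o["orientation"];print(o["ft_force"],o["wrist_torque"],o["width"]*93,(HR.T@(o["tool_pos"]-HO)*1000).round(1),np.degrees(np.arctan2(R[1,0],R[0,0]))-HY)
for n,b in (("side",(220,110,300,200)),("top",(290,140,390,240))):
    p,d=arm.grab_frame(n); np.savez(n+"14.npz",p=p,d=d);cv2.imwrite(f"pics/{n}14.png",cv2.resize(p[b[1]:b[3],b[0]:b[2],::-1],None,fx=6,fy=6,interpolation=cv2.INTER_CUBIC))
E
```

```text
[-2.07765676 -1.91420951  0.04968242] [-0.47549166  0.38660277 -0.05057667] 11.648508831015405 [ 87.9  -0.9 106.3] -89.97026797904789
```

View pics/side14.png

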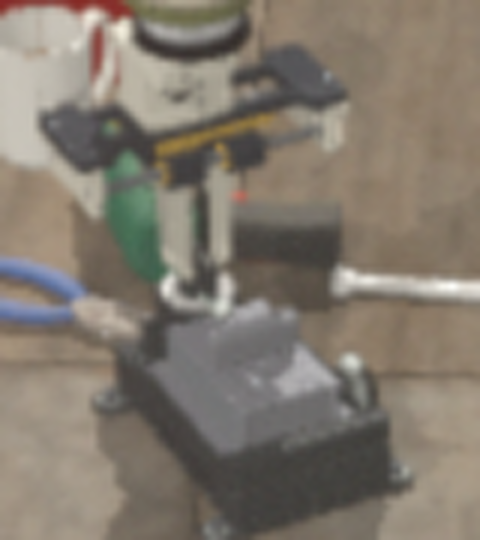

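View pics/top14.png

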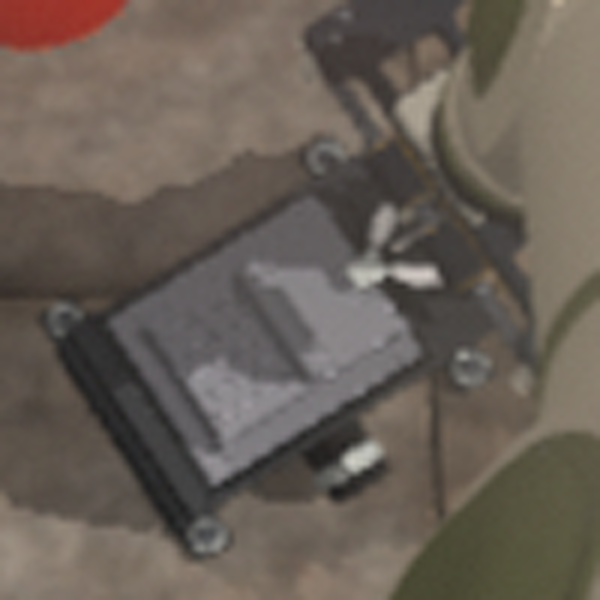

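send_rows --commands '[{"gripper":30,"slide":[0,0,0],"rotation":[0,0,0]},{"gripper":40,"slide":[0,0,0],"rotation":[0,0,0]},{"gripper":40,"slide":[0,0,-5],"rotation":[0,0,0]},{"gripper":40,"slide":[0,0,-50],"rotation":[0,0,0]},{"gripper":40,"slide":[0,0,-110],"rotation":[0,0,0]},{"gripper":40,"slide":[50,0,-140],"rotation":[0,0,0]},{"gripper":40,"slide":[100,0,-140],"rotation":[0,0,0]},{"gripper":40,"slide":[150,0,-140],"rotation":[0,0,0]},{"gripper":40,"slide":[180,0,-140],"rotation":[0,0,0]},{"gripper":40,"slide":[180,0,-140],"rotation":[0,0,0]}]'

```text
clock: 23.0
tool_pos: [0.4002, -0.4983, 0.2468]
orientation: [[-0.857, -0.515, -0.0], [-0.515, 0.857, -0.001], [0.001, -0.001, -1.0]]
ft_force: [0.4, 0.5, 0.7]
width: 0.428
```

```bash
python3 - <<'E'
from h import *
print(arm.get_obs()["ft_force"])
for n,b in (("side",(220,110,300,200)),("top",(290,140,390,240))):
    p,d=arm.grab_frame(n); np.savez(n+"15.npz",p=p,d=d);cv2.imwrite(f"pics/{n}15.png",cv2.resize(p[b[1]:b[3],b[0]:b[2],::-1],None,fx=6,fy=6,interpolation=cv2.INTER_CUBIC))
    X=cloud(n,d).reshape(-1,3);q=(X-HO)@HR*1000
    k=(q[:,2]>104)&(q[:,2]<125)&(np.hypot(q[:,0]-88,q[:,1])<30);print(n,"bar",k.sum(),cv2.minAreaRect(q[k][:,:2].astype(np.float32)))
    k=(q[:,2]>71)&(q[:,2]<82)&(np.abs(q[:,1])<33)&(q[:,0]>-44)&(q[:,0]<45)
    A=np.c_[q[k][:,:2],np.ones(k.sum())];print("dome plane",np.linalg.lstsq(A,q[k][:,2],rcond=None)[0])
E
```

```text
[0.38416397 0.53479108 0.72794819]
side bar 26 ((85.76686096191406, -0.1143331527709961), (13.367559432983398, 52.26564025878906), 87.11290740966797)
dome plane [ 9.24124460e-03 -1.95298054e-02  7.62587533e+01]
top bar 75 ((88.97801208496094, -0.33820581436157227), (12.032865524291992, 50.40898895263672), 89.30882263183594)
dome plane [-2.62170960e-03  2.01638466e-03  7.65599546e+01]
```

View pics/top15.png

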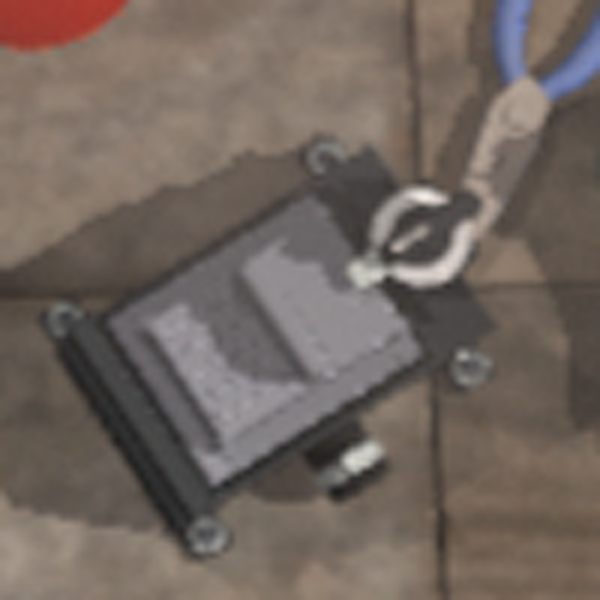

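View pics/side15.png

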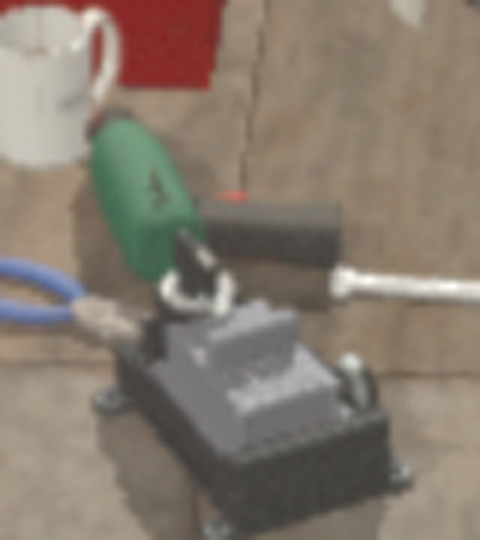

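```bash
python3 - <<'E'
from h import *
print(arm.finish_job())
E
```

```text
the job is handed in; nothing more can be done
None
```

I put the air cleaner back together and handed it in at about 23 s on the robot's clock, well under the 54 s limit.

- **Filter:** I set it in the recess. Once released, its visible far edge put its centre within about 0.5 mm of the seat. Its top measured about 59 mm above the bench (61 expected, in a noisy depth reading).
- **Cover:** I tucked its front edge under the lip at a 30° tilt and swung it down with only a few newtons on the wrist. In the last pictures the dome is level and about 76 mm above the bench, as it should be when seated.
- **Latch:** The first grip was blocked at 19 mm opening instead of the bar's 12 mm. I opened, raised the hand 4 mm and gripped again at 11.4 mm. I then turned the knob clockwise 78.5°.
- **Last latch check:** In the top view the tongue lies over the cover, and the bar is within about 1° of the shut direction. The side view puts it about 3° off, from only 26 points, so I relied on the top view. The two small ribs are too fine to see in these pictures, so the tongue's place between them rests on that angle.

The surroundings visible in my last close-up pictures looked undisturbed, and the green look-alike was never touched. I did not take a full-scene picture at the end. The hand was clear of everything when I handed in.

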